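# Refit the spindle clip of a decorating stand and set its hand rest

## Task

With the red-handled fork tool, push the orange clip along its channel onto the spindle groove under the turntable until it snaps fully home, not touching the clip with the gripper or anything with the freshly painted bowl. Then swing the blue hand-rest arm until its wooden post stands on the red mark, leave it there, and have the fork tool standing back in its wooden holder. Leave the pots, bottle, cup and brush where they are.

Things in the scene. Friction and masses are not known exactly. Their poses are not given: they have to be found in the camera images.
- groove (a point): Point on the axis of the decorating stand's upright spindle, at deck height, 50 above the table. x points from the channel to the spindle: the direction to push the clip, within 0.25 rad of world +x; z up. The groove is a brass neck, 18 dia, from the deck to 14 above it. Above it the blue arm hub, 38 dia, 66 to 84 above the table. The stand is fixed, its grey base disc 300 dia, 10 high.
- channel (a point): Point in the middle of the clip channel, 80 back from the spindle axis, on the deck (50 above the table); axes as the groove point. The level steel deck, 70 wide, runs to 154 back from the spindle axis; on it two side walls, 9 high, 47 apart, from 149 back to 7 back. The channel is open above and at its robot end.
- turntable (a point): Centre of the underside of the stand's wooden turntable: 110 dia, 12 thick, underside 135 above the table, centred on the spindle. It overhangs the groove, so an upright tool cannot get there: lean the tool, its top back towards the robot along the channel, 30 to 45 degrees from vertical, so that its shank clears the rim.
- bowl: Freshly painted blue and gold bowl, upside down, fixed on the turntable: 90 dia at its rim, 50 high; origin at the centre of its underside, 147 above the table. Must not be touched.
- clip_seat (a point): Orange split clip lying loose on the deck in the channel, 75 to 92 from the spindle at the start, about 45 g. The point is the centre of its shaft seat, 5 above its underside; home is this point on the spindle axis. x points out of its mouth, to the spindle. Two sprung jaws, 10 high, reach to x = +9.5; their bumps leave a 14 mouth that springs over the 18 neck at 3 to 7 N, then the clip stops on the neck.
- clip_back (a point): Middle of the flat rear face of the clip's back web, 18 behind the seat along the clip's -x, 6 above its underside. The web is 40 wide (y) and 12 high. From it a middle tongue, 10 wide, 12 high, runs 12 further back. The fork's tines go astride the tongue and push on this face, 2 to 10 above the deck.
- tool_handle (a point): Fork tool, 191 long, about 120 g, upright in its holder, tines down. The point is the centre of its red square handle (22 x 22, 70 long), 166 above the table at the start; z up along the tool. Hold it firmly (40 N or more) with the fingers closing along its x axis, so that the push does not turn it in the grip.
- fork_tip (a point): End of the fork tool, midway between the tine tips, 156 below the handle's centre. The flat fork is 36 wide along y, 6 thick along x, its two tines 9 wide, 18 apart, 32 long; both faces alike, usable either way round. Above it a shank 12 square, then a steel collar disc, 52 dia, from 115 to 121 above the tips, on which the handle starts.
- holder_slot (a point): Fixed wooden tool holder with a top plate 80 x 80, its top 125 above the table. The point is the slot's centre at that top; the slot is 46 along y and 20 along x, open below to 8 above the table. The tool belongs upright in it, fork down the slot, collar resting on the plate, its y axis along the slot's y.
- rest_arm (a joint): Angle (rad) of the blue hand-rest arm about the spindle, anticlockwise from above, 0 where it would point along +x of the groove point. Range 0 to 2.6. Friction holds it where it is left; about 1 to 2 N at the post moves it.
- rest_post (a point): Upright wooden post, 16 dia, at the end of the hand-rest arm, 115 from the spindle axis, from 67 to 142 above the table; its cork-coloured top end can be pinched from above. The point is on its axis, 125 above the table, and swings with the arm.
- mark (a point): Red mark on top of the base disc (red strip, and a red block 12 wide at the rim) on the arm's path. The point is 115 from the spindle axis, 11 above the table: the post's axis belongs straight above it.
- red_pot_mid (a point): Bystander: white pot of red paint, 56 dia, 60 high, loose; point at its middle.
- gold_pot_mid (a point): Bystander: small white pot of gold paint, 40 dia, 45 high, loose; point at its middle.
- blue_can_mid (a point): Bystander: blue paint can, 84 dia, 95 high, loose; point at its middle.
- thinner: Bystander: green glass bottle, 56 dia, 150 high, loose; origin at the centre of its underside.
- rinse_cup: Bystander: red plastic cup, 72 dia, 85 high, loose; origin at the centre of its underside.
- brush: Bystander: paint brush lying on the table, loose, about 200 long; its origin lies at its underside.
Not all that is in view belongs to the job. What is shaped like the part that bears tool_handle but black or purple is not meant.

How it is judged:
By the outcome, as a careful person would: the job done as asked, in the order asked, and still so for the second after the job is handed in, with the robot touching nothing.
It also fails if it takes over 64 s, if anything falls off the work surface, if the arm or the gripper's body presses on something with over 40 N, if the wrist force passes 120 N, or if a joint passes its speed limit or range.

## Robot

A 7-joint arm with a two-finger parallel gripper is mounted at the origin on the work surface. World frame = base frame: x ahead of the robot, y to its left, z up, the work surface at z = 0. Lengths are in m, angles in degrees, forces in N, time in s.
With the tool pointing down it reaches from about 0.425 to 0.875 m from the base axis. Payload 4.7 kg.
Tool frame: the origin (TCP) lies between the finger pads; the fingertips stand env.finger_overhang ahead of it and the grasp point (between the pads) lies 5 mm behind it (env.finger_overhang is the distance from the TCP to the fingertips, in m); z points along the fingers, y is the line along which they close (so a half turn about z gives the same grasp; the last joint's range is limited). The gripper opens to 87 mm and grips with 3 to 60 N. Pads are 19 mm wide; open, the fingers measure 117 mm over their backs; the gripper's body (75 mm by 190 mm) begins 51 mm behind the grasp point.
Start: joints at [-67.718, 18.392, -4.016, 83.108, 1.295, 78.541, -3.26], TCP at [0.238, 0.605, 0.237] pointing down, gripper open.
Joint ranges: [-163.93, 163.93], [-17.29, 119.83], [-79.2, 71.16], [3.27, 140.29], [-89.18, 269.18], [5.43, 117.66], [-154.24, 154.24]. Speed limits (degrees/s): [147.25, 147.25, 180, 180, 180, 180, 180].

## Interface

Orientations are given as [roll, pitch, yaw] about the fixed x, y, z axes, in that order (R = Rz(yaw) Ry(pitch) Rx(roll)).
In Python, from cell import telemetry, eyes, env, models gives the robot as it stands. The module is installed in compiled form; this text tells all that it offers.
- The arm moves only by the tool drive_tool, never from a script. Its arguments are lists of equal length, an entry for each row: "angular": the turn, a rotation vector about the tool's x, y, z in rad, a list of three; "delta_pos": the shift along the tool's x, y, z in cm, a list of three; "gripper": the finger opening in cm, from 0 to 8.7. A call has 1 to 20 rows; each row shifts and turns the commanded pose from where the row before left it, along the tool's axes as they then stand; what a row does not reach is not made up. A row lasts 1/10 s, in which the tool goes at most 50 mm and 8.59 degrees, less where a joint would pass 70% of its speed; a pose out of reach is approached as far as the arm can. A call with a gripper value outside its range is refused whole. The fingers move at their own pace and stop on an object; "squeeze" is the grip in N (left out, the last holds). Time passes only in rows, so rows that do not move let the fingers close. It gives the time, the measured TCP pose, the force, the opening and the grip force at its end, in the units of the state.
- telemetry.get_obs(): the state, without advancing time (a new reading comes with each control period).
- eyes.read_camera(name): name is "scene" or "top" or "wrist"; returns a dict with "pixels" (400x640x3 uint8, red, green, blue), "mtx" (3x3 intrinsics, pixels), "D" ([k1, k2, p1, p2, k3] as OpenCV has them; the pictures are not rectified), "origin" and "orientation" of the camera in the world. Camera axes: x right, y down, z forward; pixel columns grow to the right and rows downward; lengths in m; the calibration is good to about 2 mm. A picture is of the moment at which its call begins. There is no depth.
- env.sign_off(): hands the job in; it is judged then, once.
Trained networks look in a picture, given as the dict that the camera call returned (one of the last four; its "shot" number tells which), for a name from the list of things; names that differ only in an ending like _2 or _b are one class to them, and where a whole thing is asked for, a point or a joint stands for the part that bears it (a point fixed in the world has none). Each returns a list of dicts, best first, with "p" (0 to 1); they miss things now and then, are a little off and sometimes report something else, mostly with a low value. They report only what shows in the picture. A call takes as long as a camera call. They do not tell look-alikes from the thing itself.
- models.search_frame(picture, target): "centre" ([column, row] in pixels, amid what is visible of it).
- models.cut_out(picture, target): "pixels" (400x640 bool, what is visible of it) and "centre" ([column, row] in pixels, amid what is visible of it).
The state is a dict: "time_s": time; "qpos": joint angles; "joint_velocities": joint speeds; "effort": joint torques, N m; "tool_pos": TCP position; "tool_rot": TCP orientation; "force": force on the tool from outside, world axes, zero at the start; "wrist_torque": the same for the moment, N m; "grip_width": finger opening in m; "grasp_force": force on a finger pad.
Only numpy, scipy, OpenCV 4.12 (cv2) and the standard library are available. Lean on these libraries where they do the work, as an engineer would, in place of code of your own. Each camera call takes 0.05 s, during which the arm holds its last target. There are 200 camera calls.

## Working session

There is one attempt and no reset: what is moved stays moved. The work goes in short steps, Python scripts to look and compute and a tool call to move; the robot and the scene stay as the last step left them, time stands still between calls to the robot, and variables do not carry over. Pictures are saved under pics/ and viewed, at most 10 in all, crops included, and the job is handed in when it is done.

Besides the shell and the picture viewer there is one more tool, called after "Emit:" as name(argument=value, ...), one argument or row to a line, values as JSON. drive_tool: Moves the arm, as the interface text tells. Its arguments: {"type":"object","properties":{"angular":{"type":"array","items":{"type":"array","items":{"type":"number"}}},"delta_pos":{"type":"array","items":{"type":"array","items":{"type":"number"}}},"gripper":{"type":"array","items":{"type":"number"}},"squeeze":{"type":"number"}},"required":["angular","delta_pos","gripper"]}

```bash
mkdir -p pics; cat > h.py <<'E'
import numpy as np, cv2
from scipy.spatial.transform import Rotation as R
from cell import telemetry, eyes, env, models
def camR(p):
    o=np.array(p["orientation"],float)
    if o.shape==(3,3): return o
    return R.from_euler('xyz',o,degrees=True).as_matrix()
def ray(p,uv):
    n=cv2.undistortPoints(np.array([[uv]],float),np.array(p["mtx"]),np.array(p["D"]))[0,0]
    d=camR(p)@np.array([n[0],n[1],1.]); return np.array(p["origin"]),d/np.linalg.norm(d)
def onz(p,uv,z):
    o,d=ray(p,uv); return o+d*(z-o[2])/d[2]
def tri(obs):
    A=np.zeros((3,3));b=np.zeros(3);L=[]
    for p,uv in obs:
        o,d=ray(p,uv);M=np.eye(3)-np.outer(d,d);A+=M;b+=M@o;L.append((o,d))
    x=np.linalg.solve(A,b)
    return x,max(np.linalg.norm(np.cross(x-o,d)) for o,d in L)
def proj(p,X):
    Rm=camR(p);r,_=cv2.Rodrigues(Rm.T);t=-Rm.T@np.array(p["origin"])
    return cv2.projectPoints(np.array(X,float).reshape(-1,1,3),r,t,np.array(p["mtx"]),np.array(p["D"]))[0].reshape(-1,2)
def save(p,n,crop=None,s=1):
    im=p["pixels"][...,::-1]
    if crop: im=im[crop[1]:crop[3],crop[0]:crop[2]]
    cv2.imwrite("pics/"+n,cv2.resize(im,None,fx=s,fy=s,interpolation=cv2.INTER_CUBIC))
E
python3 - <<'E'
from h import *
P={n:eyes.read_camera(n) for n in("scene","top")}
for n,p in P.items(): print(n,p["origin"],p["orientation"],p["mtx"][0][0]); save(p,n+"0.png",s=1.25)
print(telemetry.get_obs(),env.finger_overhang)
for t in "groove channel turntable bowl clip_seat clip_back tool_handle fork_tip holder_slot rest_post mark red_pot_mid gold_pot_mid blue_can_mid thinner rinse_cup brush".split():
    r={n:models.search_frame(p,t) for n,p in P.items()}
    print(t,{n:[(np.round(d["centre"],1).tolist(),round(d["p"],2)) for d in v[:3]] for n,v in r.items()})
    if all(r.values()):
        x,e=tri([(P[n],r[n][0]["centre"]) for n in P]);print("   ",x.round(4),round(e,4))
E
```

```text
scene [ 1.1278749  -0.94441855  0.94285396] [-127.26344367   -0.2501029    31.72232985] 479.2652118237687
top [ 0.34298767 -0.00420512  1.71431557] [-1.72904118e+02  8.89027136e-02 -8.92502162e+01] 505.3827262255625
{'time_s': 0.1, 'qpos': array([-67.71636156,  18.4347113 ,  -4.01649729,  83.16805409,
         1.29639044,  78.54049239,  -3.25872809]), 'joint_velocities': array([ 0.10085671, -0.08119825, -0.01832169, -0.13416468, -0.05114218,
       -0.06375596, -0.01377778]), 'effort': array([-3.98060729e-04, -4.92570484e+01, -4.05776063e-01, -3.13405466e+01,
       -6.42198371e-02,  3.93670925e-02,  6.67694781e-05]), 'tool_pos': array([0.23784079, 0.60441782, 0.2355709 ]), 'tool_rot': array([-1.79902055e+02,  6.50211427e-03,  1.58528431e+02]), 'force': array([-0.98124093, -0.33326619,  0.23147956]), 'wrist_torque': array([0.03464475, 0.00044995, 0.04357661]), 'grasp_force': 0.0, 'grip_width': 0.08654761857834871} 0.014
groove {'scene': [([337.0, 230.6], 0.88)], 'top': [([321.5, 173.5], 0.9)]}
    [0.6147 0.0032 0.0045] 0.0
channel {'scene': [([337.8, 235.2], 0.81), ([349.0, 137.3], 
[... 1070 characters left out ...]
697 0.0402 0.2451] 0.1013
mark {'scene': [([362.9, 210.6], 0.45), ([187.0, 287.8], 0.2)], 'top': []}
red_pot_mid {'scene': [([342.3, 294.1], 0.75)], 'top': [([387.3, 132.6], 0.63)]}
    [ 0.7572 -0.2205  0.0246] 0.0007
gold_pot_mid {'scene': [([244.6, 226.7], 0.73)], 'top': []}
blue_can_mid {'scene': [([401.4, 162.8], 0.84)], 'top': []}
thinner {'scene': [([350.6, 136.2], 0.86)], 'top': [([190.1, 229.1], 0.75)]}
    [0.4178 0.4382 0.0533] 0.003
rinse_cup {'scene': [([187.3, 289.0], 0.97), ([276.5, 336.8], 0.63)], 'top': [([447.7, 230.6], 0.82)]}
    [ 0.4232 -0.4209  0.0353] 0.0013
brush {'scene': [([276.5, 337.3], 0.85)], 'top': [([443.7, 156.5], 0.69)]}
    [ 0.6836 -0.4127  0.0155] 0.0071
```

View pics/scene0.png

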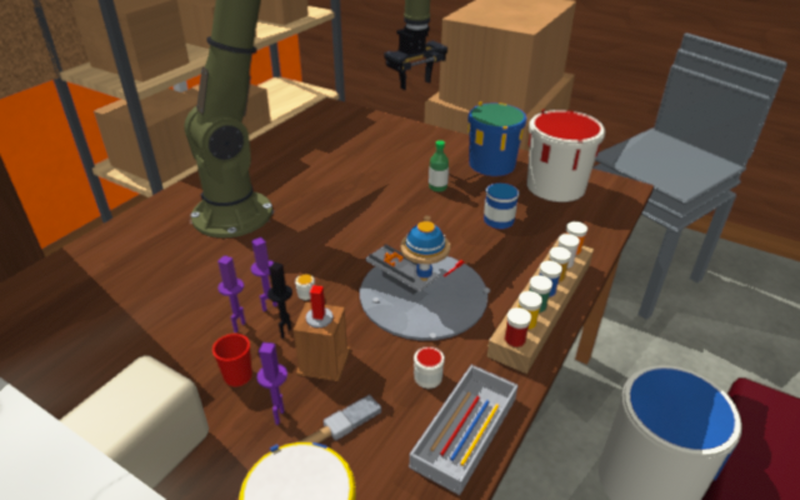

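View pics/top0.png

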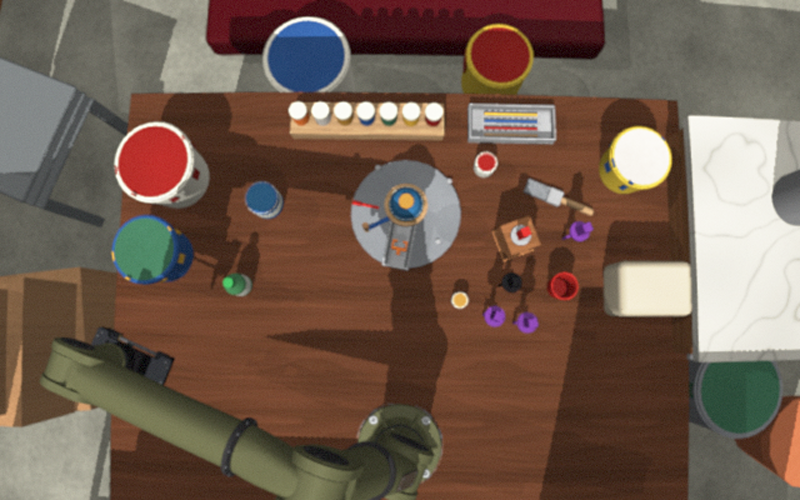

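The scene view shows the red handle in its holder (px ~318,300 of 800), the stand at 425,260, and the orange clip at 395,258. The top view shows the red handle at 522,233, clip at 398,247, bowl at 406,203, blue post at 370,228, red mark at 362,205. Next: rough positions.

```bash
python3 - <<'E'
from h import *
p=eyes.read_camera("top"); s=eyes.read_camera("scene")
im=p["pixels"]; hsv=cv2.cvtColor(im,cv2.COLOR_RGB2HSV)
c=lambda u,v:(u/1.25,v/1.25)
print("bowl top",onz(p,c(406,201),.197),"handle top",onz(p,c(523,231),.201),"post",onz(p,c(367,228),.142),"mark",onz(p,c(362,205),.011),"deckend",onz(p,c(398,266),.05),"clip",onz(p,c(398,246),.056))
for n,z in [("bowl",.147),("turntable",.147)]:
    for d in models.cut_out(p,n)[:1]:
        v,u=np.nonzero(d["pixels"]); print(n,d["p"],len(u),onz(p,(u.mean(),v.mean()),z),d["centre"])
# red handle tri
def red(q,box):
    h=cv2.cvtColor(q["pixels"],cv2.COLOR_RGB2HSV);m=((h[...,0]<6)|(h[...,0]>174))&(h[...,1]>180)&(h[...,2]>90)
    k=np.zeros_like(m);k[box[1]:box[3],box[0]:box[2]]=1;v,u=np.nonzero(m&k);return u.mean(),v.mean(),len(u)
a=red(p,(408,175,430,200));b=red(s,(240,222,270,262));print(a,b,tri([(p,a[:2]),(s,b[:2])]))
# base disc grey fit
x=onz(p,c(406,214),.01);print("base approx",x)
g=(hsv[...,1]<40)&(hsv[...,2]>90);k=np.zeros_like(g);k[122:222,272:376]=1
v,u=np.nonzero(g&k);X=np.array([onz(p,(a,b),.01)[:2] for a,b in zip(u,v)])
hull=cv2.convexHull(X.astype(np.float32));print("circle",cv2.minEnclosingCircle(hull))
print("wrist",{k:eyes.read_camera("wrist")[k] for k in("origin","orientation","mtx")})
E
```

```text
bowl top [ 0.62338139 -0.00722602  0.197     ] handle top [ 0.55273391 -0.2924134   0.201     ] post [0.5633693  0.08987403 0.142     ] mark [0.64514405 0.11272171 0.011     ] deckend [0.47598667 0.01145661 0.05      ] clip [0.52846568 0.01213478 0.056     ]
bowl 0.91 689 [ 0.62651021 -0.00614301  0.147     ] [322.2, 164.3]
turntable 0.97 5964 [ 0.60078979 -0.00612932  0.147     ] [326.4, 170.3]
(np.float64(419.05), np.float64(185.45), 60) (np.float64(253.8305785123967), np.float64(240.49586776859505), 242) (array([ 0.55491378, -0.30039551,  0.17009764]), np.float64(0.00012897881556272233))
base approx [ 0.62185299 -0.00804149  0.01      ]
circle ((0.626140832901001, -0.00641368143260479), 0.15561211109161377)
wrist {'origin': array([0.16225901, 0.63449329, 0.38486442]), 'orientation': array([ 1.62637606e+02, -3.73346182e-02,  6.84897324e+01]), 'mtx': array([[308.0660677 ,   0.        , 323.4222605 ],
       [  0.        , 308.0660677 , 201.39461752],
       [  0.        ,   0.        ,   1.        ]])}
```

Emit:
drive_tool(
  angular=[
    [0,0,0],
    [0,0,0],
    [0,0,0],
    [0,0,0],
    [0,0,0],
    [0,0,0],
    [0,0,0],
    [0,0,0],
    [0,0,0],
    [0,0,0],
    [0,0,0],
    [0,0,0],
    [0,0,0],
    [0,0,0],
    [0,0,0],
    [0,0,0],
    [0,0,0],
    [0,0,0],
    [0,0,0],
    [0,0,0],
  ],
  delta_pos=[
    [-2.95,-3.65,-0.8],
    [-2.95,-3.65,-0.8],
    [-2.95,-3.65,-0.8],
    [-2.95,-3.65,-0.8],
    [-2.95,-3.65,-0.8],
    [-2.95,-3.65,-0.8],
    [-2.95,-3.65,-0.8],
    [-2.95,-3.65,-0.8],
    [-2.95,-3.65,-0.8],
    [-2.95,-3.65,-0.8],
    [-2.95,-3.65,-0.8],
    [-2.95,-3.65,-0.8],
    [-2.95,-3.65,-0.8],
    [-2.95,-3.65,-0.8],
    [-2.95,-3.65,-0.8],
    [-2.95,-3.65,-0.8],
    [-2.95,-3.65,-0.8],
    [-2.95,-3.65,-0.8],
    [-2.95,-3.65,-0.8],
    [-2.95,-3.65,-0.8],
  ],
  gripper=[8.7,8.7,8.7,8.7,8.7,8.7,8.7,8.7,8.7,8.7,8.7,8.7,8.7,8.7,8.7,8.7,8.7,8.7,8.7,8.7],
)

```text
time_s: 4.15
tool_pos: [0.5205, -0.2916, 0.3976]
tool_rot: [180.0, 0.1, 158.6]
force: [0.1, 0.8, 1.3]
grip_width: 0.0868
grasp_force: 0.0
```

Emit:
drive_tool(
  angular=[
    [0,0,0.14],
    [0,0,0.14],
    [0,0,0.14],
    [0,0,0.14],
    [0,0,0.14],
    [0,0,0.14],
    [0,0,0.14],
    [0,0,0.14],
    [0,0,0.14],
    [0,0,0.1],
    [0,0,0],
  ],
  delta_pos=[
    [0,0,0],
    [0,0,0],
    [0,0,0],
    [0,0,0],
    [0,0,0],
    [0,0,0],
    [0,0,0],
    [0,0,0],
    [0,0,0],
    [0,0,0],
    [0,0,0],
  ],
  gripper=[8.7,8.7,8.7,8.7,8.7,8.7,8.7,8.7,8.7,8.7,8.7],
)

```text
time_s: 5.25
tool_pos: [0.5199, -0.2903, 0.3966]
tool_rot: [180.0, -0.0, 80.6]
force: [0.1, -1.1, -1.0]
grip_width: 0.087
grasp_force: 0.0
```

```bash
python3 - <<'E'
from h import *
p=eyes.read_camera("wrist");save(p,"w1.png",s=1.25);np.save("w1.npy",p,allow_pickle=True)
print(telemetry.get_obs(),p["origin"],p["orientation"])
for t in("holder_slot","tool_handle"):
    for d in models.search_frame(p,t)[:3]:print(t,d)
E
```

```text
{'time_s': 5.3, 'qpos': array([-24.95068139,  17.85917218,  67.86534096,  76.83545313,
       -16.60536969,  95.98352551,  30.87285061]), 'joint_velocities': array([ 0.08738468, -0.18520177, -0.1931109 ,  0.04448074,  0.09930274,
       -0.03706042,  1.07148618]), 'effort': array([ -0.040716  , -29.78363156,   8.97324443, -30.39112329,
        -0.04420569,   0.06998057,  -0.24314331]), 'tool_pos': array([ 0.51983865, -0.29032379,  0.39657569]), 'tool_rot': array([ 1.79994765e+02, -6.91644993e-03,  8.07440084e+01]), 'force': array([ 0.39580045, -0.86346788, -0.97394791]), 'wrist_torque': array([-0.09648832,  0.06076319, -0.03733371]), 'grasp_force': 0.0, 'grip_width': 0.08691634277099827} [ 0.53417302 -0.20960641  0.54487573] [ 1.62687715e+02 -2.55460550e-02 -9.42742636e+00]
holder_slot {'centre': [340.1, 154.5], 'p': 0.77}
tool_handle {'centre': [196.6, 209.3], 'p': 0.95}
tool_handle {'centre': [370.4, 265.3], 'p': 0.94}
tool_handle {'centre': [347.8, 175.4], 'p': 0.92}
```

View pics/w1.png

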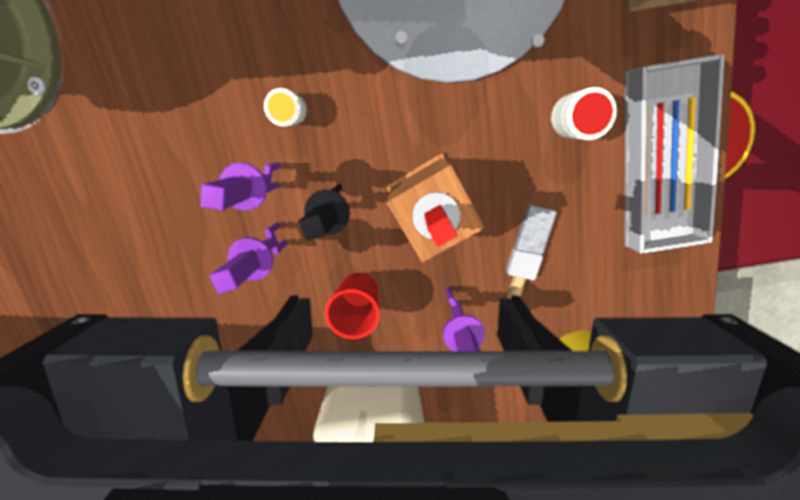

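The wrist view shows the holder plate with corners near (390,203), (428,260), (482,228) and (443,165), with the red handle leaning through (437,220); the gripper line is along the picture's horizontal. Now compute the plate's pose.

```bash
python3 - <<'E'
from h import *
p=np.load("w1.npy",allow_pickle=True).item()
im=p["pixels"]
save(p,"w1c.png",(290,110,410,220),s=5)
c=lambda u,v:(u/1.25,v/1.25)
C=np.array([onz(p,c(*q),.125) for q in[(390,203),(428,260),(482,228),(443,165)]]);print(C.round(4),C.mean(0))
for i in range(4):
    d=C[(i+1)%4]-C[i];print(np.linalg.norm(d),np.degrees(np.arctan2(d[1],d[0])))
h=cv2.cvtColor(im,cv2.COLOR_RGB2HSV);m=((h[...,0]<6)|(h[...,0]>174))&(h[...,1]>150);k=np.zeros_like(m);k[155:205,330:372]=1
m=(m&k).astype(np.uint8);cs=max(cv2.findContours(m,0,1)[0],key=cv2.contourArea);print(cs.reshape(-1,2).tolist())
E
```

```text
[[ 0.5066 -0.2808  0.125 ]
 [ 0.5382 -0.353   0.125 ]
 [ 0.6035 -0.3255  0.125 ]
 [ 0.5696 -0.2497  0.125 ]] [ 0.55449477 -0.30227453  0.125     ]
0.07881545346596801 -66.38721873186967
0.07085887449364844 22.846590613719705
0.0829919943393779 114.07549016505226
0.07025643772770812 -153.7551702756734
[[350, 165], [349, 166], [348, 166], [347, 167], [346, 167], [345, 168], [344, 169], [343, 169], [342, 170], [341, 170], [340, 171], [340, 172], [341, 173], [341, 174], [341, 175], [341, 176], [341, 177], [342, 178], [342, 179], [342, 180], [342, 181], [342, 182], [343, 183], [343, 184], [344, 185], [345, 186], [345, 187], [346, 188], [346, 189], [346, 190], [346, 191], [347, 192], [348, 193], [348, 194], [349, 195], [350, 196], [351, 196], [352, 195], [353, 195], [354, 194], [355, 194], [356, 193], [357, 192], [358, 192], [359, 191], [360, 191], [361, 190], [362, 190], [363, 189], [364, 189], [364, 188], [364, 187], [364, 186], [363, 185], [363, 184], [362, 183], [362, 182], [361, 181], [361, 180], [360, 179], [359, 178], [359, 177], [358, 176], [358, 175], [357, 174], [356, 173], [356, 172], [355, 171], [355, 170], [354, 169], [354, 168], [353, 167], [352, 166], [352, 165], [351, 165]]
```

View pics/w1c.png

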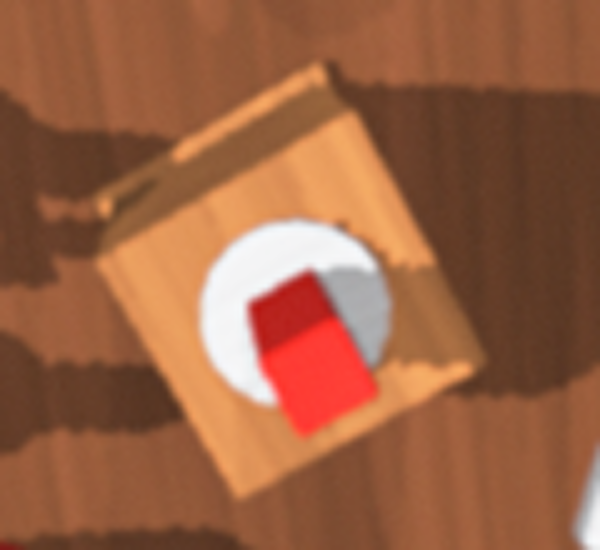

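```bash
python3 - <<'E'
from h import *
p=np.load("w1.npy",allow_pickle=True).item()
f=lambda q:(q[0]/5+290,q[1]/5+110)
C=np.array([onz(p,f(q),.125) for q in[(100,262),(240,498),(485,358),(355,112)]]);print(C.round(4),C.mean(0))
for i in range(4):
    d=C[(i+1)%4]-C[i];print(np.linalg.norm(d).round(4),np.degrees(np.arctan2(d[1],d[0])))
print("handle top",onz(p,f((318,378)),.201),"collar",onz(p,f((296,315)),.131))
E
```

```text
[[ 0.5039 -0.2804  0.125 ]
 [ 0.5316 -0.3544  0.125 ]
 [ 0.6056 -0.3247  0.125 ]
 [ 0.5783 -0.2517  0.125 ]] [ 0.55484039 -0.30278508  0.125     ]
0.079 -69.50185228268211
0.0797 21.88007362156791
0.0779 110.49272576283997
0.0797 -158.92169646701473
handle top [ 0.55415749 -0.30227702  0.201     ] collar [ 0.55468932 -0.30253163  0.131     ]
```

Emit:
drive_tool(
  angular=[
    [0,0,0],
    [0,0,-0.132],
    [0,0,-0.132],
    [0,0,-0.132],
    [0,0,-0.132],
    [0,0,0],
    [0,0,0],
    [0,0,0],
    [0,0,0],
    [0,0,0],
    [0,0,0],
    [0,0,0],
    [0,0,0],
    [0,0,0],
  ],
  delta_pos=[
    [-0.65,3.63,0],
    [0,0,0],
    [0,0,0],
    [0,0,0],
    [0,0,0],
    [0,0,4],
    [0,0,4],
    [0,0,4],
    [0,0,1.5],
    [0,0,0],
    [0,0,0],
    [0,0,0],
    [0,0,0],
    [0,0,0],
  ],
  gripper=[8.7,8.7,8.7,8.7,8.7,8.7,8.7,8.7,8.7,8.7,8.7,8.7,8.7,8.7],
)

```text
time_s: 6.8
tool_pos: [0.555, -0.3032, 0.2627]
tool_rot: [179.9, 0.1, 110.9]
force: [-0.1, 0.0, -0.9]
grip_width: 0.0867
grasp_force: 0.0
```

```bash
python3 - <<'E'
from h import *
o=telemetry.get_obs();print(o["tool_pos"],o["tool_rot"],o["qpos"])
p=eyes.read_camera("wrist")
h=cv2.cvtColor(p["pixels"],cv2.COLOR_RGB2HSV);m=(((h[...,0]<6)|(h[...,0]>174))&(h[...,1]>150)).astype(np.uint8)
cs=max([c for c in cv2.findContours(m,0,1)[0] ],key=cv2.contourArea);print(cv2.boundingRect(cs),cv2.contourArea(cs))
print(proj(p,[[.5546,-.3026,.201],[.5546,-.3026,.131]]))
save(p,"w2.png",s=1.25)
E
```

```text
[ 0.55497981 -0.30319849  0.26274141] [1.79918364e+02 7.06555722e-02 1.10860345e+02] [-17.37716627  22.71550758  57.90600137  85.40948522 -19.30614953
  82.39008188  61.8924915 ]
(152, 197, 77, 73) 3710.5
[[322.14693733 221.29741668]
 [322.29599994 194.59618217]]
```

View pics/w2.png

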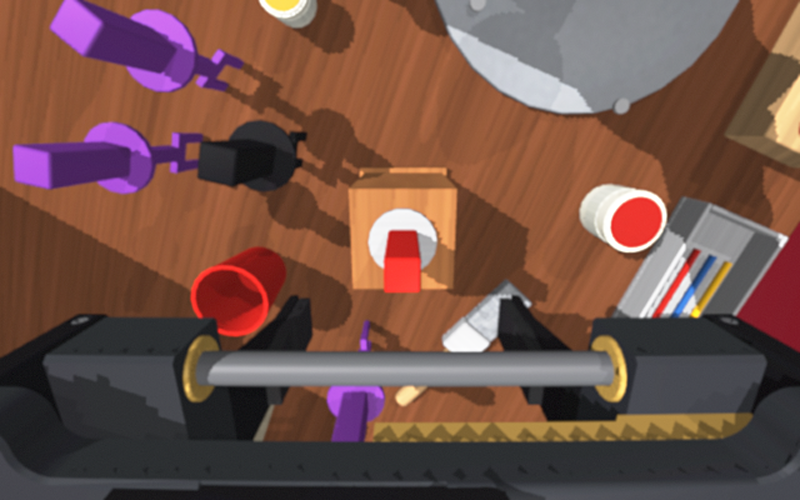

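The handle lies aligned and centred between the fingers (column ~403 of 800); descend and grip.

Emit:
drive_tool(
  angular=[
    [0,0,0],
    [0,0,0],
    [0,0,0],
    [0,0,0],
    [0,0,0],
    [0,0,0],
    [0,0,0],
    [0,0,0],
    [0,0,0],
    [0,0,0],
  ],
  delta_pos=[
    [0,0,3.5],
    [0,0,3.5],
    [0,0,3],
    [0,0,0],
    [0,0,0],
    [0,0,0],
    [0,0,0],
    [0,0,0],
    [0,0,0],
    [0,0,0],
  ],
  gripper=[8.7,8.7,8.7,8.7,1.5,1.5,1.5,1.5,1.5,1.5],
  squeeze=55,
)

```text
time_s: 7.85
tool_pos: [0.5547, -0.3028, 0.1619]
tool_rot: [180.0, 0.0, 110.9]
force: [0.4, -0.5, 0.2]
grip_width: 0.0471
grasp_force: 0.0
```

Emit:
drive_tool(
  angular=[
    [0,0,0],
    [0,0,0],
    [0,0,0],
    [0,0,0],
    [0,0,0],
    [0,0,0],
    [0,0,0],
  ],
  delta_pos=[
    [0,0,0],
    [0,0,0],
    [0,0,0],
    [0,0,0],
    [0,0,0],
    [0,0,0],
    [0,0,0],
  ],
  gripper=[1.5,1.5,1.5,1.5,1.5,1.5,1.5],
)

```text
time_s: 8.55
tool_pos: [0.5544, -0.3028, 0.1615]
tool_rot: [-180.0, -0.0, 110.9]
force: [-0.8, -0.4, 0.1]
grip_width: 0.0215
grasp_force: 55.0
```

Emit:
drive_tool(
  angular=[
    [0,0,0],
    [0,0,0],
    [0,0,0],
    [0,0,0],
    [0,0,0],
    [0,0,0],
    [0,0,0],
    [0,0,0],
  ],
  delta_pos=[
    [0,0,-1],
    [0,0,-3],
    [0,0,-3],
    [0,0,-4],
    [0,0,-4],
    [0,0,-4],
    [0,0,-2],
    [0,0,0],
  ],
  gripper=[1.5,1.5,1.5,1.5,1.5,1.5,1.5,1.5],
)

```text
time_s: 9.35
tool_pos: [0.5553, -0.304, 0.3755]
tool_rot: [179.8, 0.3, 110.8]
force: [0.0, -0.1, -1.7]
grip_width: 0.0222
grasp_force: 55.0
```

```bash
python3 - <<'E'
from h import *
o=telemetry.get_obs();print(o["tool_pos"],o["tool_rot"],o["qpos"],o["grip_width"],o["grasp_force"],o["force"])
s=eyes.read_camera("scene");p=eyes.read_camera("wrist")
a=s["pixels"][130:290,190:390,::-1];b=p["pixels"][130:290,220:420,::-1]
cv2.imwrite("pics/l1.png",cv2.resize(np.vstack([a,b]),None,fx=1.8,fy=1.8,interpolation=2))
E
```

```text
[ 0.55526635 -0.30399518  0.37549735] [179.76053174   0.26805301 110.84465501] [-16.10137282  21.22306624  59.17558283  73.88654509 -18.24966311
  94.26692806  60.60024051] 0.022234540887190568 54.99965029768646 [ 0.03037533 -0.13928138 -1.6500677 ]
```

View pics/l1.png

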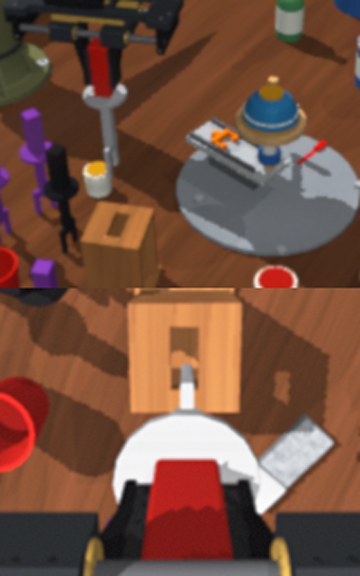

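The fork hangs straight, edge-on to the slot (slot long side along tool x): grasp is right. Move over the robot end of the channel.

Emit:
drive_tool(
  angular=[
    [0,0,0],
    [0,0,0],
    [0,0,0],
    [0,0,0],
    [0,0,0],
    [0,0,0],
    [0,0,0],
    [0,0,0],
    [0,0,0.121],
    [0,0,0.121],
    [0,0,0.121],
    [0,0,0.121],
    [0,0,0],
    [0,0,0],
  ],
  delta_pos=[
    [2.95,0.5,0],
    [4.1,0.7,0],
    [4.1,0.7,0],
    [4.1,0.7,0],
    [4.1,0.7,0],
    [4.1,0.7,0],
    [4.1,0.7,0],
    [4.05,0.6,0],
    [0,0,0],
    [0,0,0],
    [0,0,0],
    [0,0,0],
    [0,0,0],
    [0,0,0],
  ],
  gripper=[1.5,1.5,1.5,1.5,1.5,1.5,1.5,1.5,1.5,1.5,1.5,1.5,1.5,1.5],
)

```text
time_s: 10.85
tool_pos: [0.491, 0.0115, 0.3704]
tool_rot: [-179.9, 0.0, 83.3]
force: [0.1, 0.4, -1.3]
grip_width: 0.0218
grasp_force: 55.0
```

```bash
python3 - <<'E'
from h import *
o=telemetry.get_obs();print(o["tool_pos"],o["tool_rot"],o["qpos"],o["grasp_force"])
p=eyes.read_camera("wrist");s=eyes.read_camera("scene");t=eyes.read_camera("top")
np.save("P3.npy",{"w":p,"s":s,"t":t},allow_pickle=True)
for n in("clip_seat","clip_back","channel","groove","rest_post","mark","fork_tip"):
    print(n,[(c,[(np.round(d["centre"],1).tolist(),round(d["p"],2)) for d in models.search_frame(q,n)[:2]]) for c,q in(("w",p),("s",s),("t",t))])
a=cv2.resize(p["pixels"][:300,170:590,::-1],None,fx=1.9,fy=1.9,interpolation=2)
cv2.imwrite("pics/w3.png",a)
E
```

```text
[0.49098323 0.01150865 0.37036281] [-1.79893162e+02  4.51060182e-02  8.33063659e+01] [-52.27057436  -6.05991052  44.36914039  93.09138394   4.25111781
  91.35981606 -14.66303816] 54.999802485108376
clip_seat [('w', [([345.9, 160.6], 0.62), ([389.2, 113.9], 0.47)]), ('s', [([306.7, 204.5], 0.39)]), ('t', [])]
clip_back [('w', [([343.6, 166.3], 0.62)]), ('s', [([313.4, 204.7], 0.54)]), ('t', [])]
channel [('w', []), ('s', [([338.0, 231.8], 0.82)]), ('t', [([340.0, 154.2], 0.84)])]
groove [('w', [([406.5, 149.0], 0.66)]), ('s', [([339.7, 232.1], 0.88)]), ('t', [([338.9, 157.3], 0.77)])]
rest_post [('w', [([390.8, 114.8], 0.76)]), ('s', [([334.9, 230.7], 0.58), ([300.1, 123.7], 0.37)]), ('t', [])]
mark [('w', [([415.9, 80.6], 0.61)]), ('s', []), ('t', [])]
fork_tip [('w', [([322.4, 241.5], 0.56), ([390.5, 111.9], 0.17)]), ('s', [([300.9, 122.8], 0.94), ([220.7, 236.8], 0.79)]), ('t', [([394.9, 252.9], 0.8), ([419.9, 256.9], 0.71)])]
```

View pics/w3.png

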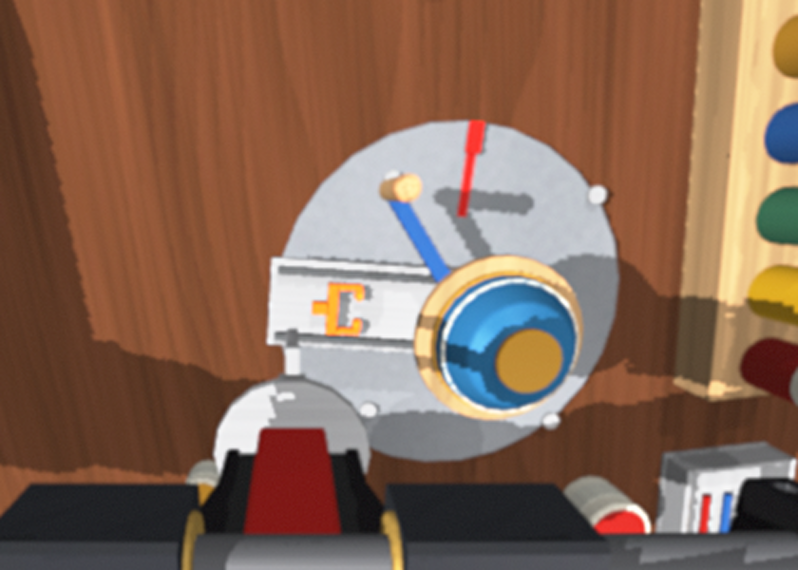

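The view shows the deck end corners at (270,258)/(265,345), clip with its tongue at (313,308) and jaws to 368, post top (405,186), red mark from (477,122) to (462,215), turntable centred ~(497,338).

```bash
python3 - <<'E'
from h import *
from scipy.optimize import least_squares
P=np.load("P3.npy",allow_pickle=True).item();p=P["w"]
f=lambda q:(q[0]/1.9+170,q[1]/1.9)
W=lambda q,z:onz(p,f(q),z)[:2]
def circ(pts,z,r):
    X=np.array([W(q,z) for q in pts]);s=least_squares(lambda c:np.hypot(*(X-c[:2]).T)-c[2],[.626,-.006,r]);return s.x,np.abs(s.fun).max()
print("turn",circ([(417,315),(430,283),(460,262),(497,256),(540,266),(570,292),(580,325)],.147,.055))
print("base",circ([(290,240),(320,193),(360,155),(410,129),(500,123),(560,150),(600,200),(617,265),(610,330),(580,390)],.01,.15))
d=[W((270,258),.05),W((265,345),.05)];print("deckend",d,np.linalg.norm(d[0]-d[1]),"mid",(d[0]+d[1])/2)
print("clip tongue",W((313,308),.062),"webL",W((329,308),.062),"seat?",W((352,310),.06),"jaws",W((369,289),.06),W((363,331),.06))
print("walltop far",W((280,266),.059),W((440,276),.059),"near",W((300,338),.059),W((415,347),.059))
print("post",W((408,186),.142),"mark",W((477,122),.012),W((462,215),.011))
# orange mask
h=cv2.cvtColor(p["pixels"],cv2.COLOR_RGB2HSV);m=(h[...,0]>8)&(h[...,0]<22)&(h[...,1]>190)&(h[...,2]>180);k=np.zeros_like(m);k[140:185,325:372]=1;v,u=np.nonzero(m&k)
X=np.array([onz(p,(a,b),.061)[:2] for a,b in zip(u,v)]);print(len(u),X.mean(0),X.min(0),X.max(0));print(cv2.minAreaRect(X.astype(np.float32)))
# red mark in wrist
m=((h[...,0]<6)|(h[...,0]>174))&(h[...,1]>150);k[:]=0;k[55:120,405:430]=1;v,u=np.nonzero(m&k);X=np.array([onz(p,(a,b),.011)[:2] for a,b in zip(u,v)])
print("mark line",cv2.fitLine(X.astype(np.float32),2,0,.01,.01).ravel(),X.min(0),X.max(0))
E
```

```text
turn (array([ 0.62156096, -0.00989329,  0.05591301]), np.float64(0.002152077678875479))
base (array([ 0.62806016, -0.00927287,  0.1482884 ]), np.float64(0.0017608401535761098))
deckend [array([0.47905507, 0.05146639]), array([ 0.46597337, -0.01785515])] 0.07054505964366878 mid [0.47251422 0.01680562]
clip tongue [0.50826902 0.01020481] webL [0.52076282 0.00873803] seat? [0.5387498 0.0046663] jaws [0.55341079 0.01964831] [ 0.54600899 -0.01323418]
walltop far [0.48640941 0.0452977 ] [0.60936196 0.0231911 ] near [ 0.49534949 -0.01328592] [ 0.58678919 -0.03149644]
post [0.57289488 0.09281217] mark [0.65547532 0.13538801] [0.6411993  0.06456557]
195 [0.52523888 0.00807681] [ 0.50853095 -0.01196407] [0.54575572 0.02639036]
((0.5261871814727783, 0.007097296416759491), (0.0377749539911747, 0.03552155941724777), 83.32325744628906)
mark line [0.22096068 0.9752827  0.6493448  0.10778728] [0.63784588 0.06483696] [0.66179016 0.13770644]
```

Emit:
drive_tool(
  angular=[
    [0,0,0],
    [0,0,0.07],
    [-0.122,0,0],
    [-0.122,0,0],
    [-0.122,0,0],
    [-0.122,0,0],
    [-0.122,0,0],
    [0,0,0],
    [0,0,0],
  ],
  delta_pos=[
    [0.4,-3.3,0],
    [0.4,-3.3,0],
    [0,0,0],
    [0,0,0],
    [0,0,0],
    [0,0,0],
    [0,0,0],
    [0,0,0],
    [0,0,0],
  ],
  gripper=[1.5,1.5,1.5,1.5,1.5,1.5,1.5,1.5,1.5],
)

```text
time_s: 12.95
tool_pos: [0.4394, 0.0305, 0.3754]
tool_rot: [169.2, -1.1, 79.2]
force: [0.2, -0.1, -2.3]
grip_width: 0.0218
grasp_force: 55.0
```

```bash
cat >> h.py <<'E'
SP=np.array([.625,-.010,0]); YAW=-10.7
ex=np.array([np.cos(np.radians(YAW)),np.sin(np.radians(YAW)),0]);ey=np.array([-ex[1],ex[0],0]);ez=np.array([0,0,1.])
G=np.stack([ex,ey,ez],1)
def now():
    o=telemetry.get_obs();return o,np.array(o["tool_pos"]),R.from_euler('xyz',o["tool_rot"],degrees=True)
def delta(target,Rt=None):
    o,x,r=now();print("shift cm in tool axes",(100*r.inv().apply(target-x)).round(2),"turn",(r.inv()*Rt).as_rotvec().round(3) if Rt is not None else "")
def leanR(deg):  # tool x = groove y, z down+forward
    return R.from_matrix(np.stack([ey,ex,-ez],1))*R.from_rotvec([-np.radians(deg),0,0])
def tip(L=.1515):
    o,x,r=now();t=x+r.apply([0,0,L]);return t,G.T@(t-SP)
E
python3 - <<'E'
from h import *
o,x,r=now();print(x,o["tool_rot"],o["qpos"],o["grasp_force"],tip())
Rt=leanR(35);zt=Rt.apply([0,0,1])
for g in([-.115,0,.135],[-.115,0,.055]):
    tp=SP+G@np.array(g);print(tp-.1515*zt);delta(tp-.1515*zt,Rt)
E
```

```text
[0.43941164 0.03045506 0.3753521 ] [169.16910939  -1.06634143  79.15051799] [ -0.82513895 -17.04759941  -6.65886565 103.97227317   0.42873822
  82.34469252 -18.34320327] 54.999701818451285 (array([0.46789252, 0.02781615, 0.22657668]), array([-0.16139702,  0.00798902,  0.22657668]))
[0.42661359 0.0274855  0.25910153]
shift cm in tool axes [-0.75 -3.36 11.18] turn [-0.422 -0.016 -0.01 ]
[0.42661359 0.0274855  0.17910153]
shift cm in tool axes [-0.9  -4.86 19.04] turn [-0.422 -0.016 -0.01 ]
```

```bash
cat > fk.py <<'E'
import numpy as np, itertools
from scipy.spatial.transform import Rotation as R
from scipy.optimize import least_squares
S=[([-67.71636,18.43471,-4.0165,83.16805,1.2964,78.5405,-3.25873],[.23784,.60442,.23557],[-179.902,.0065,158.528]),
([-24.95068,17.85917,67.86534,76.83545,-16.60537,95.98353,30.87285],[.51984,-.29032,.39658],[179.995,-.007,80.744]),
([-17.37717,22.71551,57.906,85.40949,-19.30615,82.39008,61.89249],[.55498,-.3032,.26274],[179.918,.0707,110.860]),
([-16.10137,21.22307,59.17558,73.88655,-18.24966,94.26693,60.60024],[.55527,-.304,.3755],[179.7605,.268,110.8447]),
([-52.27057,-6.05991,44.36914,93.09138,4.25112,91.35982,-14.66304],[.49098,.01151,.37036],[-179.893,.045,83.3064]),
([-.82514,-17.0476,-6.65887,103.97227,.42874,82.34469,-18.3432],[.43941,.03046,.37535],[169.169,-1.0663,79.1505])]
def fk(q,p,s):
    q=np.array(q)*np.array(s);h0,L1,L2,L3,a1,a2,a3,y0,y7=p
    r=R.identity();x=np.zeros(3)
    def rot(ax,d):
        nonlocal r; r=r*R.from_euler(ax,d,degrees=True)
    def mv(a,b):
        nonlocal x; x=x+r.apply([a,0,b])
    rot('z',y0*60+q[0]);mv(0,h0);rot('y',q[1]);mv(0,L1);rot('z',q[2]);mv(a1,0);rot('y',q[3]);mv(a2,L2);rot('z',q[4]);rot('y',q[5]);mv(a3,L3);rot('z',q[6]+y7*60)
    return x,r
def res(p,s,S=S):
    o=[]
    for q,x,e in S:
        X,r=fk(q,p,s);o+=list(X-x)+list((r.inv()*R.from_euler('xyz',e,degrees=True)).as_rotvec()*.2)
    return o
if __name__=="__main__":
    best=None
    for s in itertools.product([1,-1],repeat=4):
        sg=[s[0],1,s[1],1,s[2],1,s[3]]
        for y0,y7 in((0,1.5),(0,-1.5),(0,0),(0,3),(1.5,0),(3,0)):
            f=least_squares(res,[.3,.35,.35,.25,0,0,0,y0,y7],args=(sg,),max_nfev=60)
            if best is None or f.cost<best[0]: best=(f.cost,sg,f.x)
    print(best); np.save("fk.npy",np.array(best,dtype=object),allow_pickle=True)
    print(np.abs(res(best[2],best[1])).max())
E
timeout 300 python3 fk.py
```

```text
(np.float64(0.00013931430105615586), [-1, 1, -1, 1, -1, 1, -1], array([ 2.20218007e-01,  4.71422043e-01,  5.24899109e-01,  3.34633579e-01,
       -9.16973877e-03, -6.92571977e-03, -3.35318923e-03, -3.91162798e-02,
       -4.53899691e+00]))
0.009696886950316556
```

```bash
cat > feas.py <<'E'
from h import *
import fk
b=np.load("fk.npy",allow_pickle=True);sg,pp=b[1],b[2]
lo=np.array([-163.93,-17.29,-79.2,3.27,-89.18,5.43,-154.24]);hi=np.array([163.93,119.83,71.16,140.29,269.18,117.66,154.24])
def ik(x,Rt,q0):
    f=lambda q:np.r_[(lambda X,r:np.r_[X-x,.2*(Rt.inv()*r).as_rotvec()])(*fk.fk(q,pp,sg))]
    best=None
    for k in range(6):
        qs=np.clip(np.array(q0)+np.random.RandomState(k).randn(7)*15*(k>0),lo+1,hi-1)
        s=least_squares(f,qs,bounds=(lo,hi),max_nfev=200) 
        if best is None or s.cost<best.cost:best=s
    return best.x,np.sqrt(2*best.cost)
from scipy.optimize import least_squares
if __name__=="__main__":
    q0=telemetry.get_obs()["qpos"]
    for L in(30,33,36,40):
        Rt=leanR(L)
        for g in([-.115,0,.135],[-.115,0,.055],[-.07,0,.055],[-.02,0,.055]):
            x=SP+G@np.array(g)-.1515*Rt.apply([0,0,1]);q,e=ik(x,Rt,q0);print(L,g,round(e,4),q.round(0))
E
python3 feas.py
```

```text
30 [-0.115, 0, 0.135] 0.05 [-16. -17.   0. 118.  15.  64. -33.]
30 [-0.115, 0, 0.055] 0.0378 [-16. -17.   0. 128.  18.  51. -37.]
30 [-0.07, 0, 0.055] 0.0132 [-11. -17.   0. 129.  15.  43. -31.]
30 [-0.02, 0, 0.055] 0.0 [ 18. -15. -23. 127.   2.  38. -18.]
33 [-0.115, 0, 0.135] 0.0602 [-19. -17.   0. 120.  19.  64. -39.]
33 [-0.115, 0, 0.055] 0.0469 [-19. -17.   0. 130.  23.  50. -44.]
33 [-0.07, 0, 0.055] 0.0228 [-14. -17.   0. 130.  19.  42. -37.]
33 [-0.02, 0, 0.055] 0.0 [ -2. -16.  -6. 130.  13.  35. -28.]
36 [-0.115, 0, 0.135] 0.0695 [-23. -17.   0. 121.  25.  64. -46.]
36 [-0.115, 0, 0.055] 0.0547 [-24. -17.   0. 132.  31.  50. -54.]
36 [-0.07, 0, 0.055] 0.0315 [-16. -17.   0. 132.  26.  41. -44.]
36 [-0.02, 0, 0.055] 0.0014 [-10. -17.   0. 133.  21.  32. -36.]
40 [-0.115, 0, 0.135] 0.0798 [-30. -17.   0. 124.  34.  64. -60.]
40 [-0.115, 0, 0.055] 0.0622 [-31. -17.   0. 136.  43.  51. -72.]
40 [-0.07, 0, 0.055] 0.041 [-21. -17.   0. 135.  37.  40. -58.]
40 [-0.02, 0, 0.055] 0.0118 [-13. -17.   0. 135.  30.  29. -47.]
```

```bash
python3 - <<'E'
from feas import *
q0=np.array(telemetry.get_obs()["qpos"])
seeds=[q0,[-52,-5,45,93,4,90,-15],[60,0,-45,100,-4,80,-15]]
for L,t in((0,-.115),(6,-.115),(10,-.115),(15,-.09),(20,-.07),(25,-.045),(30,-.02),(33,-.02),(36,-.02)):
    Rt=leanR(L)
    for z in(.055,.12) if t<-.1 else (.055,):
        x=SP+G@np.array([t,0,z])-.1515*Rt.apply([0,0,1])
        print(L,t,z,x.round(3),[(round(e,4),q.round(0).tolist()) for q,e in (ik(x,Rt,s) for s in seeds)])
E
```

```text
0 -0.115 0.055 [0.512 0.011 0.206] [(np.float64(0.0), [10.0, 2.0, -14.0, 106.0, 0.0, 73.0, -15.0]), (np.float64(0.0), [-33.0, 2.0, 30.0, 106.0, -1.0, 73.0, -13.0]), (np.float64(0.0), [44.0, 3.0, -49.0, 106.0, 2.0, 73.0, -16.0])]
0 -0.115 0.12 [0.512 0.011 0.271] [(np.float64(0.0), [2.0, 0.0, -5.0, 100.0, 0.0, 80.0, -14.0]), (np.float64(0.0), [-44.0, 0.0, 41.0, 100.0, -0.0, 80.0, -14.0]), (np.float64(0.0), [55.0, 0.0, -58.0, 100.0, 0.0, 80.0, -14.0])]
6 -0.115 0.055 [0.496 0.014 0.206] [(np.float64(0.0), [7.0, -4.0, -12.0, 112.0, 0.0, 67.0, -15.0]), (np.float64(0.0), [-37.0, -5.0, 30.0, 112.0, 4.0, 67.0, -19.0]), (np.float64(0.0), [72.0, -14.0, -68.0, 112.0, -13.0, 68.0, -3.0])]
6 -0.115 0.12 [0.496 0.014 0.271] [(np.float64(0.0), [-19.0, -6.0, 13.0, 106.0, 3.0, 74.0, -17.0]), (np.float64(0.0), [-27.0, -6.0, 20.0, 106.0, 4.0, 74.0, -18.0]), (np.float64(0.0), [37.0, -8.0, -38.0, 106.0, -4.0, 74.0, -11.0])]
10 -0.115 0.055 [0.486 0.016 0.204] [(np.float64(0.0), [23.0, -9.0, -26.0, 116.0, -2.0, 63.0, -13.0]), (np.float64(0.0), [-22.0, -8.0, 15.0, 116.0, 5.0, 63.0, -20.0]), (np.float64(0.
[... 1009 characters left out ...]
55 [0.531 0.008 0.186] [(np.float64(0.0), [18.0, -15.0, -23.0, 127.0, 2.0, 38.0, -18.0]), (np.float64(0.0), [-40.0, -16.0, 28.0, 127.0, 26.0, 41.0, -38.0]), (np.float64(0.0), [28.0, -16.0, -32.0, 127.0, -3.0, 38.0, -13.0])]
33 -0.02 0.055 [0.524 0.009 0.182] [(np.float64(0.0), [-2.0, -16.0, -6.0, 130.0, 13.0, 35.0, -28.0]), (np.float64(0.0), [-18.0, -16.0, 7.0, 130.0, 21.0, 36.0, -34.0]), (np.float64(0.0), [11.0, -17.0, -18.0, 130.0, 6.0, 34.0, -22.0])]
36 -0.02 0.055 [0.518 0.01  0.178] [(np.float64(0.0014), [-10.0, -17.0, 0.0, 133.0, 21.0, 32.0, -36.0]), (np.float64(0.0014), [-10.0, -17.0, 0.0, 133.0, 21.0, 32.0, -36.0]), (np.float64(0.0014), [-10.0, -17.0, 0.0, 133.0, 21.0, 32.0, -36.0])]
```

```bash
python3 - <<'E'
from h import *
Rt=leanR(8)
delta(SP+G@np.array([-.117,0,.10])-.1515*Rt.apply([0,0,1]),Rt)
E
```

```text
shift cm in tool axes [-0.75  2.74 13.27] turn [ 0.049 -0.018 -0.006]
```

Emit:
drive_tool(
  angular=[
    [0.049,-0.018,-0.006],
    [0,0,0],
    [0,0,0],
    [0,0,0],
    [0,0,0],
    [0,0,0],
    [0,0,0],
  ],
  delta_pos=[
    [0,0,0],
    [-0.75,3.3,0],
    [0,0,4.4],
    [0,0,4.4],
    [0,0,4.4],
    [0,0,0],
    [0,0,0],
  ],
  gripper=[1.5,1.5,1.5,1.5,1.5,1.5,1.5],
)

```text
time_s: 13.65
tool_pos: [0.4887, 0.0168, 0.25]
tool_rot: [172.0, -0.0, 79.7]
force: [0.2, 0.0, -1.4]
grip_width: 0.0217
grasp_force: 55.0
```

```bash
python3 - <<'E'
from h import *
o,x,r=now();print(x,o["tool_rot"],o["qpos"],tip())
Rt=leanR(8);delta(SP+G@np.array([-.117,0,.055])-.1515*Rt.apply([0,0,1]),Rt)
p=eyes.read_camera("wrist");s=eyes.read_camera("scene")
t=tip()[0];print(proj(s,[t]),proj(p,[t]))
a=cv2.resize(p["pixels"][100:300,220:480,::-1],None,fx=2.3,fy=2.3,interpolation=2)
b=cv2.resize(s["pixels"][165:245,270:374,::-1],(a.shape[1],460),interpolation=2)
im=np.vstack([a,b]);im=cv2.resize(im,None,fx=.64,fy=.64,interpolation=3);cv2.imwrite("pics/w4.png",im);print(im.shape)
np.save("P4.npy",{"w":p,"s":s},allow_pickle=True)
E
```

```text
[0.48873448 0.01680032 0.24996175] [ 1.71970851e+02 -3.32077190e-02  7.96697825e+01] [ -0.65189939  -7.27535794  -5.58757909 109.90791208   1.64830226
  69.63326669 -17.04460529] (array([0.50956811, 0.01309123, 0.09994691]), array([-0.11771212,  0.00125789,  0.09994691]))
shift cm in tool axes [-0.11 -0.55  4.46] turn [ 0.001 -0.001  0.006]
[[309.37572579 191.48443866]] [[325.10055776 190.87987084]]
(589, 383, 3)
```

View pics/w4.png

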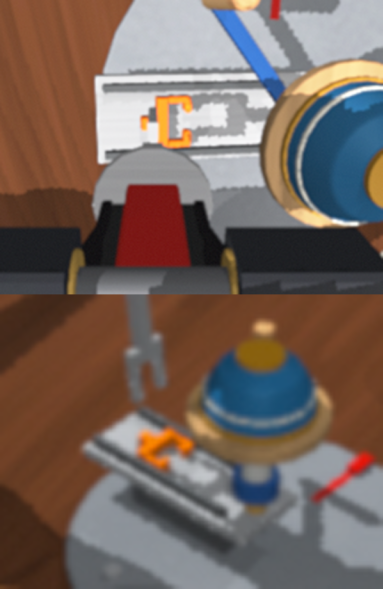

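The wrist view shows the clip at (170,120) with the fork hidden below the collar; the scene view shows tine tips at (139,400) and (162,388), tongue near (142,442), deck end corners about (83,443) and (140,408). Compare these in one camera.

```bash
python3 - <<'E'
from h import *
P=np.load("P4.npy",allow_pickle=True).item();s,p=P["s"],P["w"]
f=lambda q:(270+q[0]/3.683,165+(q[1]-294.5)/3.68)
g=lambda X:(G.T@(X-SP)*1000).round(1)
for n,q,z in(("deckL",(83,443),.05),("deckR",(140,408),.05),("tongue",(139,447),.062),("tineA",(139,400),.1),("tineB",(162,388),.1)):print(n,g(onz(s,f(q),z)))
w=lambda q:(220+q[0]/.64/2.3,100+q[1]/.64/2.3)
for n,q,z in(("deck far",(98,76),.05),("deck near",(97,163),.05),("tongue",(142,123),.062),("web",(158,122),.062),("jaw far",(189,98),.06),("jaw near",(190,143),.06)):print("w",n,g(onz(p,w(q),z)))
# orange moments in both
for n,q,k in(("s",s,(290,190,325,220)),("w",p,(305,150,360,205))):
    h=cv2.cvtColor(q["pixels"],cv2.COLOR_RGB2HSV);m=(h[...,0]>5)&(h[...,0]<24)&(h[...,1]>150)&(h[...,2]>140);K=np.zeros_like(m);K[k[1]:k[3],k[0]:k[2]]=1
    v,u=np.nonzero(m&K);print(n,len(u),g(onz(q,(u.mean(),v.mean()),.059)))
E
```

```text
deckL [-153.5  -32.6   50. ]
deckR [-152.    33.8   50. ]
tongue [-105.6  -16.4   62. ]
tineA [-114.    -7.1  100. ]
tineB [-111.5   17.3  100. ]
w deck far [-151.4   33.8   50. ]
w deck near [-154.2  -35.8   50. ]
w tongue [-119.3   -0.8   62. ]
w web [-106.9   -0.4   62. ]
w jaw far [-82.7  17.4  60. ]
w jaw near [-80.8 -18.7  60. ]
s 87 [-96.7   1.   59. ]
w 481 [-97.4  -0.2  59. ]
```

```bash
python3 - <<'E'
from h import *
s=eyes.read_camera("scene")
print([(d["centre"],d["p"]) for d in models.search_frame(s,"fork_tip")[:2]],proj(s,[tip()[0]]))
h=cv2.cvtColor(s["pixels"],cv2.COLOR_RGB2HSV)
sub=h[168:200,300:320,1];print("\n".join(" ".join("%3d"%v for v in r) for r in sub))
# model: project fork outline points
o,x,r=now()
F=lambda fy,fz,fx=0:x+r.apply([fy,fx,.1515-fz])
for n,q in(("tine out +",(.018,0)),("tine in +",(.009,0)),("in -",(-.009,0)),("out -",(-.018,0)),("crotch",(0,.032)),("shank60",(0,.06))):print(n,proj(s,[F(*q)]))
E
```

```text
[([304.2, 164.5], 0.83), ([216.0, 301.7], 0.8)] [[309.26887937 191.58023355]]
163 163 160 148  91  23   8   8   8  10  64 131 162 166 165 165 164 165 166 163
161 163 163 155 106  31   5   5   8   5  52 126 162 163 164 164 165 165 166 164
161 165 164 162 122  38   5   8   8   3  43 119 157 166 163 166 166 167 170 165
165 164 166 164 128  43   5   8   8   3  29 112 157 165 164 168 164 168 167 166
166 164 165 160 133  59   8   8   8   8  20 102 153 168 168 167 168 164 168 166
166 165 163 161 140  72  13   8   8   8  15  87 145 164 168 167 169 168 167 168
165 165 160 162 144  87  21   5   8   8  10  67 116 147 162 166 168 167 170 168
163 166 165 166 149  96  26   3  10   8   5  38  53  81 137 163 168 168 168 169
164 163 167 166 155 108  31   3   8  10   2  10   9  28 101 157 170 168 168 170
167 166 166 164 159 113  30   3   8   8   7   2   6  14  91 154 167 165 167 171
167 166 166 164 155 110  35   3   8  13  10   7   7  10  82 146 167 166 166 168
166 165 165 149 106  58  19   2   7  10  10  10   8  10  82 144 167 168 170 170
166 165 160 122  53  13   3   8   9  10  10  12  10   8  77 14
[... 1064 characters left out ...]
8 170 170 165 143 109  86 101 137 157 165 165 164 165 166 168 168 165 162
167 168 170 172 168 162 142 110  83  90 114 146 159 161 164 166 167 165 163 160
168 172 165 165 157 138 104  63  23  16  41  83 124 147 157 165 166 164 166 162
165 168 163 145  99  54  33  11   6  10   3  16  54  88 126 152 161 163 165 159
164 157 132  83  32   6   3   7  11  11  12   9   3  17  60 107 141 157 165 160
142  96  56  26   4   7  10  10   9   9   9  15  13   9  14  50  86 117 143 153
tine out + [[313.39352682 188.91901191]]
tine in + [[311.33892111 190.24463346]]
in - [[307.18323691 192.92591888]]
out - [[305.08182687 194.28179753]]
crotch [[308.02188606 182.21488744]]
shank60 [[306.90629348 173.83530609]]
```

Fork tip matches the model within a millimetre or two; lower it astride the tongue.

Emit:
drive_tool(
  angular=[
    [0,0,0],
    [0,0,0],
    [0,0,0],
    [0,0,0],
    [0,0,0],
  ],
  delta_pos=[
    [-0.2,-0.15,1.2],
    [0,-0.2,1.6],
    [0,-0.2,1.6],
    [0,0,0],
    [0,0,0],
  ],
  gripper=[1.5,1.5,1.5,1.5,1.5],
)

```text
time_s: 14.35
tool_pos: [0.4891, 0.0131, 0.2053]
tool_rot: [171.9, -0.0, 79.5]
force: [0.7, -0.9, -1.0]
grip_width: 0.0217
grasp_force: 55.0
```

```bash
cat > plan.py <<'E'
from h import *
import sys
def plan(wps,L=.1515):
    # wps: list of (lean, gx, gy, z) ; prints per-row tool-frame commands from measured pose
    o,x,r=now();print("tip",(tip()[1]*1000).round(1),"rot",np.round(o["tool_rot"],1),"F",np.round(o["force"],1),"q2",o["qpos"][1].round(1),"q3",o["qpos"][2].round(1))
    for lean,gx,gy,z in wps:
        Rt=leanR(lean);t=SP+G@np.array([gx,gy,z])-L*Rt.apply([0,0,1])
        print((100*r.inv().apply(t-x)).round(2).tolist(),(r.inv()*Rt).as_rotvec().round(3).tolist());x,r=t,Rt
E
python3 - <<'E'
from plan import *
N=14
plan([(8+(32-8)*i/N,-.117+(.117-.030)*i/N,0,.055) for i in range(1,N+1)])
p=eyes.read_camera("wrist");s=eyes.read_camera("scene")
h=cv2.cvtColor(p["pixels"],cv2.COLOR_RGB2HSV);m=(h[...,0]>5)&(h[...,0]<24)&(h[...,1]>150)&(h[...,2]>140);K=np.zeros_like(m);K[150:215,295:370]=1;v,u=np.nonzero(m&K);print(len(u),(G.T@(onz(p,(u.mean(),v.mean()),.059)-SP)).round(4))
E
```

```text
tip [-116.5   -2.4   55.3] rot [171.9  -0.   79.5] F [ 0.7 -0.9 -1. ] q2 -5.7 q3 -5.8
[0.25, 0.14, 0.12] [-0.028, -0.001, 0.003]
[-0.0, 0.16, 0.11] [-0.03, 0.0, 0.0]
[0.0, 0.16, 0.13] [-0.03, 0.0, 0.0]
[-0.0, 0.15, 0.15] [-0.03, 0.0, -0.0]
[0.0, 0.15, 0.17] [-0.03, 0.0, 0.0]
[0.0, 0.14, 0.18] [-0.03, 0.0, 0.0]
[-0.0, 0.14, 0.2] [-0.03, 0.0, -0.0]
[0.0, 0.13, 0.22] [-0.03, -0.0, 0.0]
[-0.0, 0.12, 0.24] [-0.03, 0.0, 0.0]
[0.0, 0.12, 0.25] [-0.03, -0.0, -0.0]
[-0.0, 0.11, 0.27] [-0.03, -0.0, -0.0]
[0.0, 0.1, 0.29] [-0.03, -0.0, 0.0]
[-0.0, 0.09, 0.3] [-0.03, 0.0, 0.0]
[0.0, 0.08, 0.32] [-0.03, -0.0, 0.0]
533 [-0.0971  0.0029  0.059 ]
```

Emit:
drive_tool(
  angular=[
    [-0.028,0,0.003],
    [-0.03,0,0],
    [-0.03,0,0],
    [-0.03,0,0],
    [-0.03,0,0],
    [-0.03,0,0],
    [-0.03,0,0],
    [-0.03,0,0],
    [-0.03,0,0],
    [-0.03,0,0],
    [0,0,0],
    [0,0,0],
  ],
  delta_pos=[
    [0.15,0.14,0.12],
    [0,0.16,0.11],
    [0,0.16,0.13],
    [0,0.15,0.15],
    [0,0.15,0.17],
    [0,0.14,0.18],
    [0,0.14,0.2],
    [0,0.13,0.22],
    [0,0.12,0.24],
    [0,0.12,0.25],
    [0,0,0],
    [0,0,0],
  ],
  gripper=[1.5,1.5,1.5,1.5,1.5,1.5,1.5,1.5,1.5,1.5,1.5,1.5],
)

```text
time_s: 15.65
tool_pos: [0.508, 0.0114, 0.1928]
tool_rot: [154.8, -0.1, 79.3]
force: [0.2, -0.2, -1.4]
grip_width: 0.0217
grasp_force: 55.0
```

```bash
python3 - <<'E'
from plan import *
N=10
plan([(25+(33-25)*i/N,-.055+(.055-.020)*i/N,0,.055) for i in range(1,N+1)])
p=eyes.read_camera("wrist");s=eyes.read_camera("scene")
a=cv2.resize(p["pixels"][40:290,200:500,::-1],None,fx=2,fy=2,interpolation=2)
b=cv2.resize(s["pixels"][145:245,270:390,::-1],(600,500),interpolation=2)
im=np.vstack([a,b]);im=cv2.resize(im,None,fx=.6,fy=.6,interpolation=3);cv2.imwrite("pics/w5.png",im)
np.save("P5.npy",{"w":p,"s":s},allow_pickle=True)
E
```

```text
tip [-54.4  -0.4  55.7] rot [ 1.548e+02 -1.000e-01  7.930e+01] F [ 0.2 -0.2 -1.4] q2 -14.1 q3 -9.1
[0.07, 0.08, 0.19] [-0.011, -0.001, 0.0]
[0.0, 0.1, 0.15] [-0.014, 0.0, 0.0]
[0.0, 0.1, 0.16] [-0.014, 0.0, -0.0]
[0.0, 0.1, 0.16] [-0.014, -0.0, 0.0]
[-0.0, 0.1, 0.17] [-0.014, 0.0, 0.0]
[-0.0, 0.09, 0.17] [-0.014, -0.0, 0.0]
[0.0, 0.09, 0.18] [-0.014, -0.0, 0.0]
[0.0, 0.09, 0.18] [-0.014, 0.0, -0.0]
[0.0, 0.09, 0.18] [-0.014, 0.0, 0.0]
[-0.0, 0.08, 0.19] [-0.014, -0.0, 0.0]
```

View pics/w5.png

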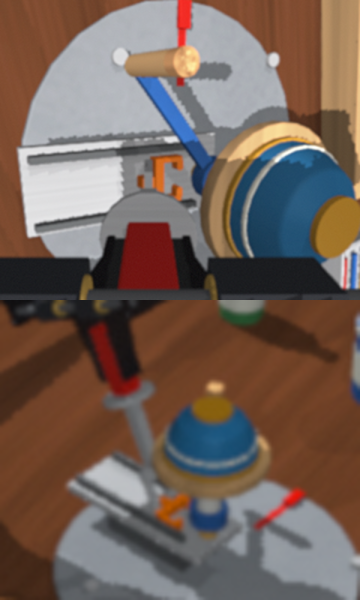

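The clip rides straight ahead of the fork and the shank clears the turntable rim. Continue.

Emit:
drive_tool(
  angular=[
    [-0.011,0,0],
    [-0.014,0,0],
    [-0.014,0,0],
    [-0.014,0,0],
    [-0.014,0,0],
    [-0.014,0,0],
    [-0.014,0,0],
    [0,0,0],
  ],
  delta_pos=[
    [0.05,0.08,0.2],
    [0,0.1,0.15],
    [0,0.1,0.16],
    [0,0.1,0.16],
    [0,0.1,0.17],
    [0,0.09,0.17],
    [0,0.09,0.18],
    [0,0,0],
  ],
  gripper=[1.5,1.5,1.5,1.5,1.5,1.5,1.5,1.5],
)

```text
time_s: 16.55
tool_pos: [0.5183, 0.01, 0.1836]
tool_rot: [149.4, -0.0, 79.4]
force: [-1.4, 1.6, -1.5]
grip_width: 0.0217
grasp_force: 55.0
```

```bash
python3 - <<'E'
from plan import *
N=6
plan([(31.5+(33-31.5)*i/N,-.030+.012*i/N,0,.055) for i in range(1,N+1)])
o=telemetry.get_obs();print(G.T@o["force"],o["qpos"].round(1))
E
```

```text
tip [-31.5  -0.   53.1] rot [149.4  -0.   79.4] F [-1.4  1.6 -1.5] q2 -15.2 q3 -11.1
[0.02, 0.08, 0.02] [-0.021, -0.001, 0.001]
[0.0, 0.1, 0.11] [-0.004, 0.0, 0.0]
[-0.0, 0.1, 0.11] [-0.004, 0.0, 0.0]
[0.0, 0.1, 0.11] [-0.004, 0.0, 0.0]
[-0.0, 0.1, 0.11] [-0.004, 0.0, 0.0]
[-0.0, 0.1, 0.11] [-0.004, 0.0, -0.0]
[-1.66297569  1.29330373 -1.45549877] [  1.1 -15.2 -11.1 129.4  12.5  37.4 -29. ]
```

Emit:
drive_tool(
  angular=[
    [-0.02,0,0],
    [-0.004,0,0],
    [-0.004,0,0],
    [-0.004,0,0],
  ],
  delta_pos=[
    [0,0.08,0.02],
    [0,0.1,0.11],
    [0,0.1,0.11],
    [0,0.1,0.11],
  ],
  gripper=[1.5,1.5,1.5,1.5],
)

```text
time_s: 16.95
tool_pos: [0.5251, 0.0088, 0.1844]
tool_rot: [147.4, -0.1, 79.4]
force: [-3.2, 1.3, 1.3]
grip_width: 0.0216
grasp_force: 55.0
```

Emit:
drive_tool(
  angular=[
    [0,0,0],
    [0,0,0],
  ],
  delta_pos=[
    [0,0.1,0.11],
    [0,0.1,0.11],
  ],
  gripper=[1.5,1.5],
)

```text
time_s: 17.15
tool_pos: [0.5262, 0.0085, 0.1825]
tool_rot: [147.7, -0.0, 79.3]
force: [-11.6, 1.8, 4.5]
grip_width: 0.0216
grasp_force: 55.0
```

```bash
python3 - <<'E'
from plan import *
plan([])
o=telemetry.get_obs();print(G.T@o["force"],o["qpos"].round(1))
E
```

```text
tip [-19.5  -0.1  54.5] rot [147.7  -0.   79.3] F [-11.6   1.8   4.5] q2 -14.9 q3 -11.8
[-11.67966204  -0.41242513   4.49955044] [  1.7 -14.9 -11.8 130.   14.2  35.  -30.7]
```

Emit:
drive_tool(
  angular=[
    [0,0,0],
    [0,0,0],
  ],
  delta_pos=[
    [0,0.1,0.07],
    [0,0,0],
  ],
  gripper=[1.5,1.5],
)

```text
time_s: 17.35
tool_pos: [0.5265, 0.0084, 0.1816]
tool_rot: [147.8, -0.0, 79.3]
force: [-10.6, 1.7, 4.8]
grip_width: 0.0215
grasp_force: 55.0
```

```bash
python3 - <<'E'
from plan import *
o=telemetry.get_obs();print(G.T@o["force"])
N=10
plan([(32.5-(32.5-12)*i/N,-.0195-.0755*i/N,0,.056) for i in range(1,N+1)]+[(12,-.097,0,.09),(12,-.097,0,.13)])
E
```

```text
[-10.76404153  -0.25574292   4.75339166]
tip [-19.5  -0.2  53.4] rot [147.8  -0.   79.3] F [-10.6   1.7   4.8] q2 -14.7 q3 -11.8
[0.02, -0.04, -0.62] [0.03, -0.0, -0.0]
[-0.0, -0.11, -0.37] [0.036, -0.0, -0.0]
[0.0, -0.12, -0.35] [0.036, 0.0, 0.0]
[-0.0, -0.13, -0.33] [0.036, -0.0, -0.0]
[-0.0, -0.15, -0.3] [0.036, 0.0, 0.0]
[0.0, -0.16, -0.28] [0.036, -0.0, -0.0]
[-0.0, -0.17, -0.25] [0.036, 0.0, 0.0]
[0.0, -0.18, -0.23] [0.036, 0.0, -0.0]
[-0.0, -0.18, -0.2] [0.036, 0.0, 0.0]
[-0.0, -0.19, -0.17] [0.036, 0.0, -0.0]
[-0.0, 0.51, -3.37] [0.0, 0.0, 0.0]
[0.0, 0.83, -3.91] [0.0, 0.0, 0.0]
```

Emit:
drive_tool(
  angular=[
    [0.03,0,0],
    [0.036,0,0],
    [0.036,0,0],
    [0.036,0,0],
    [0.036,0,0],
    [0.036,0,0],
    [0.036,0,0],
    [0.036,0,0],
    [0.036,0,0],
    [0.036,0,0],
    [0,0,0],
    [0,0,0],
    [0,0,0],
    [0,0,0],
  ],
  delta_pos=[
    [0,-0.1,-0.6],
    [0,-0.15,-0.37],
    [0,-0.12,-0.35],
    [0,-0.13,-0.33],
    [0,-0.15,-0.3],
    [0,-0.16,-0.28],
    [0,-0.17,-0.25],
    [0,-0.18,-0.23],
    [0,-0.18,-0.2],
    [0,-0.19,-0.17],
    [0,0.5,-3.4],
    [0,0.7,-4],
    [0,0.8,-4],
    [0,0,0],
  ],
  gripper=[1.5,1.5,1.5,1.5,1.5,1.5,1.5,1.5,1.5,1.5,1.5,1.5,1.5,1.5],
)

```text
time_s: 18.75
tool_pos: [0.5011, 0.0137, 0.328]
tool_rot: [167.0, -0.2, 79.3]
force: [1.3, -0.1, -0.2]
grip_width: 0.0218
grasp_force: 55.0
```

```bash
python3 - <<'E'
from plan import *
plan([])
p=eyes.read_camera("wrist");s=eyes.read_camera("scene")
a=cv2.resize(p["pixels"][80:260,240:480,::-1],(480,360),interpolation=2)
b=cv2.resize(s["pixels"][185:235,300:366,::-1],(480,364),interpolation=2)
cv2.imwrite("pics/w6.png",np.vstack([a,b])[:600+0] if 0 else cv2.resize(np.vstack([a,b]),None,fx=.8,fy=.8,interpolation=3))
g=lambda X:(G.T@(X-SP)*1000).round(1)
for n,q,k in(("s",s,(290,185,345,225)),("w",p,(270,130,430,215))):
    h=cv2.cvtColor(q["pixels"],cv2.COLOR_RGB2HSV);m=(h[...,0]>4)&(h[...,0]<16)&(h[...,1]>190)&(h[...,2]>100);K=np.zeros_like(m);K[k[1]:k[3],k[0]:k[2]]=1
    v,u=np.nonzero(m&K);X=np.array([g(onz(q,(a,b),.06)) for a,b in zip(u,v)]);print(n,len(u),X.min(0),X.max(0),X.mean(0))
Rt=R.from_euler('xyz',[180,0,110.9],degrees=True);o,x,r=now();print(x,(r.inv()*Rt).as_rotvec().round(3))
E
```

```text
tip [-92.    0.9 180.4] rot [167.   -0.2  79.3] F [ 1.3 -0.1 -0.2] q2 -10.8 q3 -6.0
s 25 [-18.9 -22.5  60. ] [13.3 -6.2 60. ] [ -1.78  -15.256  60.   ]
w 7 [-29.   -0.1  60. ] [-27.4   4.2  60. ] [-28.3          2.32857143  60.        ]
[0.49823472 0.01346928 0.32173522] [ 0.211  0.058 -0.549]
```

View pics/w6.png

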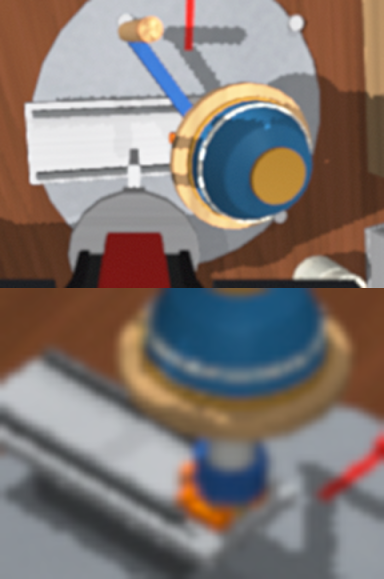

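Clip seen home: the tongue end shows at about −29 mm from the axis (home is −30), under the hub. Now turn upright and return the fork.

Emit:
drive_tool(
  angular=[
    [0,0,0],
    [0.042,0.012,-0.11],
    [0.042,0.012,-0.11],
    [0.042,0.012,-0.11],
    [0.042,0.012,-0.11],
    [0.042,0.012,-0.11],
    [0,0,0],
  ],
  delta_pos=[
    [0,0.5,-4.5],
    [0,0,-1.5],
    [0,0,0],
    [0,0,0],
    [0,0,0],
    [0,0,0],
    [0,0,0],
  ],
  gripper=[1.5,1.5,1.5,1.5,1.5,1.5,1.5],
)

```text
time_s: 19.55
tool_pos: [0.49, 0.0149, 0.3774]
tool_rot: [-179.7, -0.2, 111.0]
force: [0.2, -0.2, -1.2]
grip_width: 0.0218
grasp_force: 55.0
```

```bash
python3 - <<'E'
from h import *
o,x,r=now();print(x,o["tool_rot"],o["qpos"].round(0));Rt=R.from_euler('xyz',[180,0,110.9],degrees=True)
delta(np.array([.5547,-.3028,.375]),Rt)
E
```

```text
[0.48996855 0.01490859 0.37744424] [-179.68894815   -0.21383309  110.97564051] [-2. -3. -2. 91. -0. 92. 16.]
shift cm in tool axes [-31.98  -5.33   0.15] turn [-0.005 -0.004  0.001]
```

Emit:
drive_tool(
  angular=[
    [-0.005,-0.004,0],
    [0,0,0],
    [0,0,0],
    [0,0,0],
    [0,0,0],
    [0,0,0],
    [0,0,0],
    [0,0,0],
    [0,0,0],
    [0,0,0],
  ],
  delta_pos=[
    [-4,-0.67,0],
    [-4,-0.67,0],
    [-4,-0.67,0],
    [-4,-0.67,0],
    [-4,-0.67,0],
    [-4,-0.67,0],
    [-4,-0.67,0],
    [-4,-0.64,0],
    [0,0,0],
    [0,0,0],
  ],
  gripper=[1.5,1.5,1.5,1.5,1.5,1.5,1.5,1.5,1.5,1.5],
)

```text
time_s: 20.55
tool_pos: [0.5536, -0.3036, 0.3782]
tool_rot: [179.9, -0.0, 110.7]
force: [0.3, 1.1, -1.5]
grip_width: 0.0217
grasp_force: 55.0
```

```bash
python3 - <<'E'
from h import *
o,x,r=now();print(x,o["tool_rot"],o["qpos"].round(0));Rt=R.from_euler('xyz',[180,0,110.9],degrees=True)
delta(np.array([.5547,-.3028,.30]),Rt)
p=eyes.read_camera("wrist")
h=cv2.cvtColor(p["pixels"],cv2.COLOR_RGB2HSV)
# tool shank (grey) columns just above collar, vs predicted tip
t=x+r.apply([0,0,.1515]);print("tip px",proj(p,[t]),"shank",proj(p,[x+r.apply([0,0,.1])]),"slot px",proj(p,[[.5547,-.3028,.125]]))
for v in range(150,215,5):
    u=[i for i in range(290,360) if h[v,i,1]<45 and h[v,i,2]>60];print(v,(u[0],u[-1],len(u)) if u else None)
s=eyes.read_camera("scene");hs=cv2.cvtColor(s["pixels"],cv2.COLOR_RGB2HSV)
tp=proj(s,[t])[0];print("scene tip",tp)
for v in range(int(tp[1])-14,int(tp[1])+5):
    u=[i for i in range(int(tp[0])-15,int(tp[0])+16) if hs[v,i,1]<70];print(v,(u[0],u[-1]) if u else None,end=";")
F=lambda fy,fz:x+r.apply([fy,0,.1515-fz])
print(proj(s,[F(.018,0),F(.009,0),F(-.009,0),F(-.018,0),F(0,.05)]))
E
```

```text
[ 0.55355898 -0.30359814  0.37824175] [ 1.79906380e+02 -9.40141838e-03  1.10736883e+02] [16. 15. 14. 72. -4. 93. 50.]
shift cm in tool axes [0.03 0.12 7.82] turn [ 0.002 -0.    -0.003]
tip px [[322.67595619 189.98201725]] shank [[322.56878779 205.92309146]] slot px [[323.51885657 169.57417341]]
150 None
155 None
160 None
165 None
170 None
175 (321, 326, 6)
180 (321, 326, 6)
185 (320, 327, 8)
190 (320, 327, 8)
195 (320, 327, 8)
200 (311, 334, 24)
205 (300, 346, 47)
210 (294, 352, 59)
scene tip [250.79848822 222.89000206]
208 (248, 254);209 (248, 255);210 (247, 255);211 (247, 255);212 (247, 255);213 (247, 255);214 (247, 255);215 (247, 255);216 (248, 255);217 (248, 255);218 (248, 255);219 (248, 255);220 (249, 252);221 (249, 252);222 (249, 252);223 (249, 252);224 (249, 252);225 (249, 252);226 (236, 252);[[253.09732908 218.01905855]
 [251.95506408 220.43925772]
 [249.62733773 225.37185906]
 [248.4413425  227.88541001]
 [248.97915829 205.87998942]]
```

Emit:
drive_tool(
  angular=[
    [0,0,0],
    [0,0,0],
    [0,0,0],
    [0,0,0],
    [0,0,0],
  ],
  delta_pos=[
    [0,0.12,1.5],
    [0,0,3],
    [0,0,3],
    [0,0,2.5],
    [0,0,0],
  ],
  gripper=[1.5,1.5,1.5,1.5,1.5],
)

```text
time_s: 21.15
tool_pos: [0.5536, -0.2995, 0.2747]
tool_rot: [-179.9, -0.3, 111.1]
force: [0.8, 0.6, -0.9]
grip_width: 0.0219
grasp_force: 55.0
```

Emit:
drive_tool(
  angular=[
    [0,0,0],
    [0,0,0],
    [0,0,0],
    [0,0,0],
    [0,0,0],
    [0,0,0],
    [0,0,0],
  ],
  delta_pos=[
    [0,0,2],
    [0,0,3],
    [0,0,3],
    [0,0,2],
    [0,0,1],
    [0,0,0.4],
    [0,0,0],
  ],
  gripper=[1.5,1.5,1.5,1.5,1.5,1.5,1.5],
)

```text
time_s: 21.85
tool_pos: [0.5563, -0.302, 0.1666]
tool_rot: [179.8, 0.1, 111.0]
force: [-0.3, 1.0, -0.9]
grip_width: 0.0219
grasp_force: 55.0
```

Emit:
drive_tool(
  angular=[
    [0,0,0],
    [0,0,0],
    [0,0,0],
  ],
  delta_pos=[
    [0,-0.1,0.2],
    [0,0,0.15],
    [0,0,0],
  ],
  gripper=[1.5,1.5,1.5],
)

```text
time_s: 22.15
tool_pos: [0.555, -0.3027, 0.1628]
tool_rot: [179.8, 0.1, 111.0]
force: [-0.9, 0.2, -1.1]
grip_width: 0.0214
grasp_force: 55.0
```

Emit:
drive_tool(
  angular=[
    [0,0,0],
    [0,0,0],
    [0,0,0],
    [0,0,0],
    [0,0,0],
    [0,0,0],
    [0,0,0],
    [0,0,0],
    [0,0,0],
    [0,0,0],
    [0,0,0],
  ],
  delta_pos=[
    [0,0,0.1],
    [0,0,0],
    [0,0,0],
    [0,0,0],
    [0,0,0],
    [0,0,0],
    [0,0,0],
    [0,0,0],
    [0,0,0],
    [0,0,0],
    [0,0,0],
  ],
  gripper=[1.5,1.5,8.7,8.7,8.7,8.7,8.7,8.7,8.7,8.7,8.7],
)

```text
time_s: 23.25
tool_pos: [0.5549, -0.3025, 0.1613]
tool_rot: [179.8, 0.0, 111.0]
force: [-0.2, -0.3, 0.1]
grip_width: 0.0833
grasp_force: 0.0
```

Emit:
drive_tool(
  angular=[
    [0,0,0],
    [0,0,0],
    [0,0,0],
    [0,0,0],
    [0,0,0],
    [0,0,0],
    [0,0,0],
    [0,0,0],
  ],
  delta_pos=[
    [0,0,-1.5],
    [0,0,-3],
    [0,0,-4],
    [0,0,-4],
    [0,0,-4],
    [0,0,-4],
    [0,0,-2],
    [0,0,0],
  ],
  gripper=[8.7,8.7,8.7,8.7,8.7,8.7,8.7,8.7],
)

```text
time_s: 24.05
tool_pos: [0.5551, -0.3033, 0.3919]
tool_rot: [179.5, 0.4, 111.0]
force: [-0.6, 0.3, -0.1]
grip_width: 0.0871
grasp_force: 0.0
```

```bash
python3 - <<'E'
from h import *
o,x,r=now();print(x,o["tool_rot"],o["grip_width"])
p=eyes.read_camera("wrist");s=eyes.read_camera("scene")
def red(q,c,w):
    h=cv2.cvtColor(q["pixels"],cv2.COLOR_RGB2HSV);m=((h[...,0]<6)|(h[...,0]>174))&(h[...,1]>150);k=np.zeros_like(m);c=c.astype(int);k[c[1]-w:c[1]+w,c[0]-w:c[0]+w]=1;v,u=np.nonzero(m&k);return u.min(),u.max(),v.min(),v.max(),u.mean(),v.mean(),len(u)
for q in(p,s):
    c=proj(q,[[.5547,-.3028,.166]])[0];print(c,red(q,c,25), proj(q,[[.5547,-.3028,.201]]))
# post and mark
print("post w/s",[[(np.round(d["centre"],1).tolist(),round(d["p"],2)) for d in models.search_frame(q,n)[:2]] for q in(p,s) for n in("rest_post","mark")])
E
```

```text
[ 0.55507796 -0.30332818  0.39186989] [179.50491997   0.40047889 110.97479796] 0.0870536547799503
[321.08490371 172.48928564] (np.int64(313), np.int64(331), np.int64(160), np.int64(187), np.float64(322.22222222222223), np.float64(173.51709401709402), 468) [[321.14339486 179.16354588]]
[253.32630547 242.30815285] (np.int64(249), np.int64(260), np.int64(227), np.int64(255), np.float64(254.43589743589743), np.float64(240.46520146520146), 273) [[252.17254631 231.26052587]]
post w/s [[], [], [], [([363.2, 207.7], 0.64)]]
```

Tool stands in the holder as before (handle centroid unchanged within half a pixel). Now to above the post.

Emit:
drive_tool(
  angular=[
    [0,0,0],
    [0,0,0],
    [0,0,0],
    [0,0,0],
    [0,0,0],
    [0,0,0],
    [0,0,0],
    [0,0,0],
    [0,0,0],
    [0,0,0],
    [0,0,-0.1],
    [0,0,0],
    [0,0,0],
    [0,0,0],
  ],
  delta_pos=[
    [3.63,1.6,0],
    [3.63,1.6,0],
    [3.63,1.6,0],
    [3.63,1.6,0],
    [3.63,1.6,0],
    [3.63,1.6,0],
    [3.63,1.6,0],
    [3.63,1.6,0],
    [3.63,1.6,0],
    [3.63,1.5,0],
    [0,0,3],
    [0,0,4],
    [0,0,0],
    [0,0,0],
  ],
  gripper=[8.7,8.7,8.7,8.7,8.7,8.7,8.7,8.7,8.7,8.7,8.7,8.7,8.7,8.7],
)

```text
time_s: 25.75
tool_pos: [0.5724, 0.093, 0.3161]
tool_rot: [180.0, 0.0, 116.7]
force: [-0.5, 0.8, 1.0]
grip_width: 0.0869
grasp_force: 0.0
```

```bash
cat > pm.py <<'E'
from h import *
def look():
    o,x,r=now();print(x.round(4),np.round(o["tool_rot"],2),"q",o["qpos"].round(0))
    p=eyes.read_camera("wrist");h=cv2.cvtColor(p["pixels"],cv2.COLOR_RGB2HSV)
    # red mark near its expected place
    M=SP+.13*np.array([np.cos(np.radians(78)),np.sin(np.radians(78)),0]);c=proj(p,[M+[0,0,.011]])[0].astype(int)
    m=((h[...,0]<7)|(h[...,0]>173))&(h[...,1]>150);k=np.zeros_like(m);k[max(c[1]-55,0):c[1]+55,max(c[0]-60,0):c[0]+60]=1;v,u=np.nonzero(m&k)
    X=np.array([onz(p,(a,b),.0115)[:2] for a,b in zip(u,v)])
    if len(X)>10:
        rr=np.hypot(*(X-SP[:2]).T);a=np.degrees(np.arctan2(*(X-SP[:2]).T[::-1]));L=cv2.fitLine(X.astype(np.float32),2,0,.01,.01).ravel()
        print("mark n",len(X),"px",u.mean(),v.mean(),"r",rr.min().round(3),rr.max().round(3),"ang",np.median(a).round(2),"fit",L.round(4))
        for lo,hi in((.07,.095),(.095,.115),(.115,.135),(.135,.155)):
            q=(rr>lo)&(rr<hi)
            if q.sum():print("   ",lo,q.sum(),a[q].mean().round(2),X[q].mean(0).round(4))
    for n in("rest_post","mark"):
        for d in models.cut_out(p,n)[:2]:
            v,u=np.nonzero(d["pixels"]);print(n,round(d["p"],2),np.round(d["centre"],1),len(u),"bbox",u.min(),u.max(),v.min(),v.max())
    # cork blob near tcp axis
    print("exp tcp-axis px at z.142",proj(p,[[x[0],x[1],.142]]))
    return p,h
E
python3 - <<'E'
from pm import *
p,h=look();np.save("P7.npy",p,allow_pickle=True)
c=proj(p,[[.5729,.0928,.142]])[0];print("post exp px",c)
m=(h[...,0]>8)&(h[...,0]<24)&(h[...,1]>60)&(h[...,2]>120);k=np.zeros_like(m);c=c.astype(int);k[c[1]-30:c[1]+30,c[0]-30:c[0]+30]=1
n,l,st,ce=cv2.connectedComponentsWithStats((m&k).astype(np.uint8));print(st[1:][st[1:,4]>20],ce[1:][st[1:,4]>20])
E
```

```text
[0.5724 0.093  0.3161] [1.7996e+02 3.0000e-02 1.1668e+02] q [-9.  8. -3. 86.  0. 85. 14.]
mark n 259 px 372.6949806949807 176.72586872586874 r 0.077 0.15 ang 78.56 fit [0.2204 0.9754 0.649  0.1074]
    0.07 48 78.77 [0.6417 0.0742]
    0.095 53 78.74 [0.6455 0.093 ]
    0.115 75 78.46 [0.6504 0.1143]
    0.135 83 78.26 [0.654  0.1297]
mark 0.54 [151.2 245.1] 562 bbox 131 169 235 254
exp tcp-axis px at z.142 [[322.71663583 184.32126938]]
post exp px [323.01352963 184.67663085]
[[315 166  15  26 293]] [[321.90784983 179.49146758]]
```

Emit:
drive_tool(
  angular=[
    [0,0,0],
    [0,0,0],
    [0,0,0],
    [0,0,0],
    [0,0,0],
    [0,0,0],
    [0,0,0],
    [0,0,0],
  ],
  delta_pos=[
    [0,0,3],
    [0,0,4],
    [0,0,4],
    [0,0,4],
    [0,0,3],
    [0,0,1.4],
    [0,0,0],
    [0,0,0],
  ],
  gripper=[8.7,8.7,8.7,8.7,8.7,8.7,8.7,8.7],
  squeeze=10,
)

```text
time_s: 26.7
tool_pos: [0.575, 0.0936, 0.1246]
tool_rot: [179.7, 0.1, 116.7]
force: [0.4, 0.2, 0.1]
grip_width: 0.0867
grasp_force: 0.0
```

Emit:
drive_tool(
  angular=[
    [0,0,0],
    [0,0,0],
    [0,0,0],
    [0,0,0],
    [0,0,0],
    [0,0,0],
    [0,0,0],
    [0,0,0],
    [0,0,0],
    [0,0,0],
    [0,0,0],
    [0,0,0],
  ],
  delta_pos=[
    [0,0,0],
    [0,0,0],
    [0,0,0],
    [0,0,0],
    [0,0,0],
    [0,0,0],
    [0,0,0],
    [0,0,0],
    [0,0,0],
    [0,0,0],
    [0,0,0],
    [0,0,0],
  ],
  gripper=[1,1,1,1,1,1,1,1,1,1,1,1],
)

```text
time_s: 27.9
tool_pos: [0.5731, 0.0933, 0.1223]
tool_rot: [179.9, 0.1, 116.7]
force: [-1.4, 0.1, 0.7]
grip_width: 0.0152
grasp_force: 10.0
```

Emit:
drive_tool(
  angular=[
    [0,0,0.065],
    [0,0,0.065],
    [0,0,0.065],
    [0,0,0.065],
    [0,0,0.065],
    [0,0,0.065],
    [0,0,0.065],
    [0,0,0.065],
    [0,0,0.065],
    [0,0,0.065],
    [0,0,0],
  ],
  delta_pos=[
    [-0.02,0.75,0],
    [-0.02,0.75,0],
    [-0.02,0.75,0],
    [-0.02,0.75,0],
    [-0.02,0.75,0],
    [-0.02,0.75,0],
    [-0.02,0.75,0],
    [-0.02,0.75,0],
    [-0.02,0.75,0],
    [-0.02,0.75,0],
    [0,0,0],
  ],
  gripper=[1,1,1,1,1,1,1,1,1,1,1],
)

```text
time_s: 29.0
tool_pos: [0.6471, 0.1032, 0.1224]
tool_rot: [179.8, 0.0, 79.4]
force: [0.6, -1.3, -0.5]
grip_width: 0.0155
grasp_force: 10.0
```

```bash
python3 - <<'E'
from pm import *
p,h=look();o=telemetry.get_obs();print(o["force"].round(1),o["grasp_force"],o["grip_width"])
x=o["tool_pos"]-SP;print("post r,ang",np.hypot(x[0],x[1]),np.degrees(np.arctan2(x[1],x[0])))
E
```

```text
[0.6471 0.1032 0.1224] [1.798e+02 1.000e-02 7.941e+01] q [-14.  23.   3.  90.  -1.  66. -21.]
mark n 556 px 322.8776978417266 188.19244604316546 r 0.102 0.149 ang 78.6 fit [0.2036 0.9791 0.6503 0.1158]
    0.095 112 78.66 [0.6462 0.0959]
    0.115 239 78.66 [0.6498 0.1137]
    0.135 205 78.57 [0.6531 0.1292]
rest_post 0.97 [323.1 262.4] 2025 bbox 307 339 218 336
mark 0.93 [320.5 186.9] 634 bbox 315 330 165 217
mark 0.44 [317.4 222.8] 21661 bbox 141 467 161 350
exp tcp-axis px at z.142 [[321.59664918 284.83075161]]
[-0.1 -2.  -0.2] 10.00302069238387 0.01580438442939733
post r,ang 0.1153588625947799 79.38636021039271
```

Emit:
drive_tool(
  angular=[
    [0,0,0],
    [0,0,0],
    [0,0,0],
    [0,0,0],
    [0,0,0],
    [0,0,0],
    [0,0,0],
  ],
  delta_pos=[
    [0,0.03,0],
    [0,0,0],
    [0,0,0],
    [0,0,0],
    [0,0,0],
    [0,0,0],
    [0,0,0],
  ],
  gripper=[1,1,6,6,6,6,6],
)

```text
time_s: 29.85
tool_pos: [0.6467, 0.1045, 0.1228]
tool_rot: [179.8, -0.1, 79.5]
force: [0.2, 0.6, -0.9]
grip_width: 0.0476
grasp_force: 0.0
```

Emit:
drive_tool(
  angular=[
    [0,0,0],
    [0,0,0],
    [0,0,0],
    [0,0,0],
    [0,0,0],
    [0,0,0],
    [0,0,0],
    [0,0,0],
    [0,0,0],
  ],
  delta_pos=[
    [0,0,0],
    [0,0,-1],
    [0,0,-2],
    [0,0,-4],
    [0,0,-4],
    [0,0,-4],
    [0,0,-4],
    [0,0,0],
    [0,0,0],
  ],
  gripper=[6,6,6,6,6,6,6,6,6],
)

```text
time_s: 30.75
tool_pos: [0.6466, 0.1041, 0.3146]
tool_rot: [179.7, -0.1, 79.5]
force: [-0.1, 0.5, -1.0]
grip_width: 0.0598
grasp_force: 0.0
```

```bash
python3 - <<'E'
from pm import *
p,h=look()
m=(h[...,0]>8)&(h[...,0]<24)&(h[...,1]>60)&(h[...,2]>120);k=np.zeros_like(m);c=proj(p,[[.6474,.103,.142]])[0];print("exp post px",c);c=c.astype(int);k[c[1]-25:c[1]+25,c[0]-20:c[0]+20]=1
n,l,st,ce=cv2.connectedComponentsWithStats((m&k).astype(np.uint8));print(st[1:][st[1:,4]>20].tolist(),ce[1:][st[1:,4]>20])
q=p
print("expected mark pt px",proj(p,[[.6476,.1028,.011]]))
M=((h[...,0]<7)|(h[...,0]>173))&(h[...,1]>150)
for v in range(120,215,6):
    u=np.nonzero(M[v,290:360])[0]+290;b=np.nonzero(m[v,290:360])[0]+290;print(v,"red",(u.min(),u.max()) if len(u) else None,"cork",(b.min(),b.max()) if len(b) else None)
s=eyes.read_camera("scene");hh=cv2.cvtColor(s["pixels"],cv2.COLOR_RGB2HSV)
c=proj(s,[[.5547,-.3028,.166]])[0].astype(int);mm=((hh[...,0]<6)|(hh[...,0]>174))&(hh[...,1]>150);kk=np.zeros_like(mm);kk[c[1]-20:c[1]+20,c[0]-20:c[0]+20]=1;v,u=np.nonzero(mm&kk);print("handle",u.mean(),v.mean())
for n in("red_pot_mid","gold_pot_mid","blue_can_mid","thinner","rinse_cup","brush"):
    print(n,[(np.round(d["centre"],1).tolist(),round(d["p"],2)) for d in models.search_frame(s,n)[:1]])
E
```

```text
[0.6466 0.1041 0.3146] [ 1.7966e+02 -1.2000e-01  7.9470e+01] q [-14.  17.   3.  76.  -1.  87. -21.]
mark n 157 px 322.8089171974522 152.656050955414 r 0.111 0.15 ang 78.41 fit [0.2026 0.9793 0.6515 0.12  ]
    0.095 12 78.54 [0.6474 0.1007]
    0.115 71 78.47 [0.6502 0.1136]
    0.135 74 78.47 [0.6534 0.1292]
rest_post 0.73 [322.9 197.4] 780 bbox 314 329 166 236
mark 0.63 [323.3 152.2] 164 bbox 319 326 142 166
exp tcp-axis px at z.142 [[321.54313834 185.60341393]]
exp post px [322.47660782 186.48461633]
[[315, 168, 16, 26, 238]] [[321.29831933 182.20588235]]
expected mark pt px [[322.34759796 164.53351572]]
120 red None cork (np.int64(290), np.int64(359))
126 red None cork (np.int64(290), np.int64(359))
132 red None cork (np.int64(290), np.int64(359))
138 red None cork (np.int64(290), np.int64(359))
144 red (np.int64(320), np.int64(326)) cork (np.int64(290), np.int64(359))
150 red (np.int64(320), np.int64(326)) cork None
156 red (np.int64(320), np.int64(326)) cork None
162 red (np.int64(321), np.int64(324)) cork None
168 red None cork (np.int64(319), np.int64(324))
174 red None cork (np.int64(317), np.int64(321))
180 red None cork (np.int64(316), np.int64(328))
186 red None cork (np.int64(315), np.int64(330))
192 red None cork (np.int64(319), np.int64(327))
198 red None cork None
204 red None cork None
210 red None cork None
handle 254.38745387453875 240.5350553505535
red_pot_mid [([341.2, 292.6], 0.91)]
gold_pot_mid [([243.3, 226.4], 0.79)]
blue_can_mid [([398.0, 161.9], 0.77)]
thinner [([349.9, 135.7], 0.92)]
rinse_cup [([189.3, 287.3], 0.68)]
brush [([276.7, 335.9], 0.82)]
```

```bash
python3 -c "
from cell import env
print(env.sign_off())"
```

```text
the job is handed in; nothing more can be done
None
```

I handed the job in at about 31 s of the 64 s allowed: the clip is snapped home, the fork is back in its holder, and the post stands on the red mark to within about 1 mm by my camera measurements. The fork went back before I swung the blue arm, and the bystanders show no sign of having moved.

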